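Set out the counter display

ROBOT

A 6-joint arm with a two-finger parallel gripper is mounted at the origin on the work surface; the furniture and walls round the work are solid. World frame = base frame: x ahead of the robot, y to its left, z up, the work surface at z = 0. Lengths are in mm, angles in rad, forces in N, time in s.
With the tool pointing down it reaches from about 325 to 775 mm from the base axis. Payload 5.5 kg.
Tool frame: the origin (TCP) lies midway between the tips of the shut fingers; the grasp point (between the pads) lies 19 mm behind it (env.grip_point_offset is the distance from the TCP to the grasp point, in mm); z points along the fingers, y is the line along which they close (so a half turn about z gives the same grasp; the last joint's range is limited). The gripper opens to 85 mm and grips with 20 to 120 N. Pads are 22 mm wide; open, the fingers measure 114 mm over their backs; the gripper's body (76 mm by 85 mm) begins 54 mm behind the grasp point. The pads swing forward as they close: fully open they stand 13 mm farther back than shut.
Start: joints at [1.061, 0.091, 1.231, -0, 1.82, -0.057], TCP at [262.497, 539.547, 206.375] pointing down, gripper open.
Joint ranges: [-2.87, 2.87], [-0.86, 2.18], [0.17, 2.46], [-1.51, 4.65], [0.06, 2.69], [-2.65, 2.65]. Speed limits (rad/s): [2.57, 2.57, 3.01, 3.14, 3.14, 3.14].

INTERFACE

Orientations are given as a 3x3 rotation matrix whose columns are the frame's x, y, z axes.
In Python, from bench import telemetry, imaging, env gives the robot as it stands. The module is installed in compiled form; this text tells all that it offers.
- The arm moves only by the tool send_rows, never from a script. Its argument "motion" is a list of rows, each a list of 2 entries, a list of its own where there are three numbers: the shift along the tool's x, y, z normalised to -1 to 1, where 1 is 40 mm, then the turn, a rotation vector about the tool's x, y, z normalised to -1 to 1, where 1 is 90 degrees. A call has 1 to 5 rows; each row shifts and turns the commanded pose from where the row before left it, along the tool's axes as they then stand; what a row does not reach is not made up. A row lasts 1/12 s, in which the tool goes at most 41.7 mm and 7.16 degrees, less where a joint would pass 70% of its speed; a pose out of reach is approached as far as the arm can. A call with a number of a shift or a turn outside -1 to 1 is refused whole. A call with a gripper value outside its range is refused whole. "fingers" is the opening, from 0 (shut) to 1 (fully open), set as the call begins (left out, the last holds). The fingers move at their own pace and stop on an object; "squeeze" is the grip in N (left out, the last holds). Time passes only in rows, so rows that do not move let the fingers close. It gives the time, the measured TCP pose, the force, the opening and the grip force at its end, in the units of the state.
- telemetry.state(): the state, without advancing time (a new reading comes with each control period).
- imaging.read_camera(name): name is "side" or "top" or "wrist"; returns a dict with "pixels" (384x512x3 uint8, red, green, blue), "K" (3x3 intrinsics, pixels), "xyz" and "orientation" of the camera in the world. Camera axes: x right, y down, z forward; pixel columns grow to the right and rows downward; lengths in mm; the calibration is good to about 2 mm. A picture is of the moment at which its call begins. There is no depth.
- env.close_job(): hands the job in; it is judged then, once.
The state is a dict: "clock": time; "joint_pos": joint angles; "dq": joint speeds; "joint_efforts": joint torques, N m; "ee_pos": TCP position; "orientation": TCP orientation; "wrist_force": force on the tool from outside, world axes, zero at the start; "torque": the same for the moment, N m; "grip_width": finger opening in mm; "grip_force": force on a finger pad.
Only numpy, scipy, OpenCV 4.12 (cv2) and the standard library are available. Lean on these libraries where they do the work, as an engineer would, in place of code of your own. Each camera call takes 0.05 s, during which the arm holds its last target. There are 200 camera calls.

TASK

Set out the small sale display on the wooden board, whose back is the edge with the raised rail: the round tin on the middle of the round riser and the larger of the two metal lens caps centred on top of the tin; the white bottle upright on the middle of the square riser; the chrome torch upright on the board midway between the two risers; and the padlock standing upright on the board straight in front of the torch, 9 cm from it centre to centre. The risers change sides from day to day. Leave the smaller lens cap and the black torch where they are.

Things in the scene. Friction and masses are not known exactly. Their poses are not given: they have to be found in the camera images.
- board: Fixed pale wooden board on the counter, 210 (x) x 320 (y) x 10 mm; flat top at z = 10 mm. Origin on its underside (z = 0), midway between the risers. Its +x points to its back (away from the robot, yaw within 0.3 rad), +y to its left; it spans x -125 (front edge) to +85, y -160 to +160 mm. A darker rail 12 mm thick, 26 mm high from the counter, runs along the back edge.
- riser_round: Fixed round wooden riser (disc), 84 mm across, 20 mm high, on the board at its left or right (110 mm from the board's origin). Origin at the centre of its underside (z = 10 mm); its flat top is at z = 30 mm.
- riser_square: Fixed square wooden riser, 84 x 84 mm, 20 mm high, on the board on the other side (110 mm from the board's origin). Origin at the centre of its underside (z = 10 mm); its flat top is at z = 30 mm.
- tin: Loose low round tin with a green lid, 62 mm across, 21 mm high, solid and closed, flat top. Lies flat. Origin at the centre of its underside.
- cap_large: Loose larger round metal lens cap, 47 mm across, 11 mm high, a flat disc. Origin at the centre of its underside.
- bottle: Loose white bottle with a blue screw cap, standing upright, 47 mm across, 84 mm high. The white body is 46 mm across; the cap, from z = 66 mm up, 45 mm. Origin at the centre of its underside.
- torch: Loose chrome torch standing upright, 33 mm across at most, 114 mm high. Origin at the centre of its underside.
- lock: Loose brass padlock standing upright on its base, 16 mm thick (its x) x 38 mm wide (its y) x 53 mm high with the shackle on top. Origin at the centre of its underside. The brass body is the lower 30 mm: grip it there (the shackle above gives no hold).
- cap_small: Loose smaller round metal lens cap, 39 mm across, 11 mm high: not part of the display, stays where it is. Origin at the centre of its underside.
- torch_dark: Loose black torch standing upright, 34 mm across, 102 mm high: not part of the display, stays where it is. Origin at the centre of its underside.

How it is judged:
By the outcome, as a careful person would: the job done as asked, in the order asked, and still so for the second after the job is handed in, with the robot touching nothing.
It also fails if it takes over 141 s, if anything falls off the work surface, if the arm or the gripper's body presses on something with over 40 N, if the wrist force passes 120 N, or if a joint passes its speed limit or range.

## Working session

There is one attempt and no reset: what is moved stays moved. The work goes in short steps, Python scripts to look and compute and a tool call to move; the robot and the scene stay as the last step left them, time stands still between calls to the robot, and variables do not carry over. Pictures are saved under pics/ and viewed, at most 17 in all, crops included, and the job is handed in when it is done.

Besides the shell and the picture viewer there is one more tool, called after "Emit:" in YAML: its name, and indented under it one key for each argument. send_rows: Moves the arm, as the interface text tells. Scaled input: -1 to 1 covers 40 mm each way for a shift and 90 degrees each way for a turn. Its arguments: {"type":"object","properties":{"motion":{"type":"array"},"fingers":{"type":"number"},"squeeze":{"type":"number"}},"required":["motion"]}

```bash
mkdir -p pics; cat > h.py <<'E'
import numpy as np, cv2
from bench import telemetry, imaging, env
def cam(n,save=None):
    c=imaging.read_camera(n)
    if save: cv2.imwrite('pics/'+save,cv2.cvtColor(np.array(c['pixels']),cv2.COLOR_RGB2BGR))
    return c
def ray(c,u,v):
    K=np.array(c['K']);R=np.array(c['orientation']);d=R@np.linalg.solve(K,[u,v,1.]);return np.array(c['xyz']),d
def onz(c,u,v,z):
    o,d=ray(c,u,v);return o+d*(z-o[2])/d[2]
def proj(c,p):
    q=np.array(c['K'])@(np.array(c['orientation']).T@(np.array(p,float)-np.array(c['xyz'])));return q[:2]/q[2]
def st():
    s=telemetry.state();print({k:np.round(s[k],3).tolist() for k in('clock','ee_pos','orientation','wrist_force','grip_width','grip_force','joint_pos')})
E
python3 - <<'E'
from h import *
np.set_printoptions(suppress=True,precision=3)
a=cam('top','top0.png');b=cam('side','side0.png')
for c in(a,b):print(c['K'],c['xyz'],c['orientation'])
st();print(env.grip_point_offset)
E
```

```text
[[443.106   0.    265.759]
 [  0.    443.106 191.68 ]
 [  0.      0.      1.   ]] [ 113.649   65.164 1139.625] [[-0.311 -0.891  0.33 ]
 [-0.95   0.288 -0.118]
 [ 0.01  -0.35  -0.937]]
[[375.975   0.    258.04 ]
 [  0.    375.975 188.298]
 [  0.      0.      1.   ]] [-210.869 -332.431  663.023] [[ 0.349 -0.59   0.728]
 [-0.937 -0.228  0.264]
 [ 0.01  -0.774 -0.633]]
{'clock': 0.1, 'ee_pos': [262.346, 539.277, 205.34], 'orientation': [[-0.899, 0.437, -0.001], [0.437, 0.899, -0.002], [0.0, -0.002, -1.0]], 'wrist_force': [0.382, 0.583, -1.296], 'grip_width': 85.453, 'grip_force': 0.0, 'joint_pos': [1.061, 0.092, 1.232, 0.0, 1.82, -0.057]}
18.700000000000003
```

View pics/top0.png

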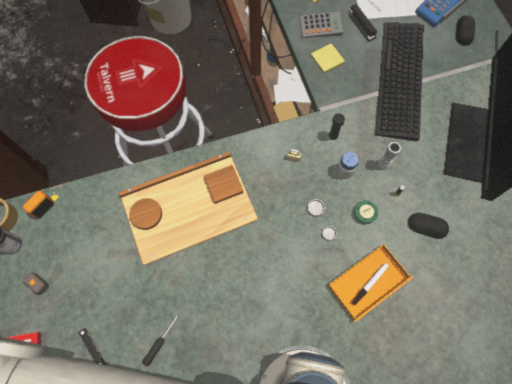

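View pics/side0.png

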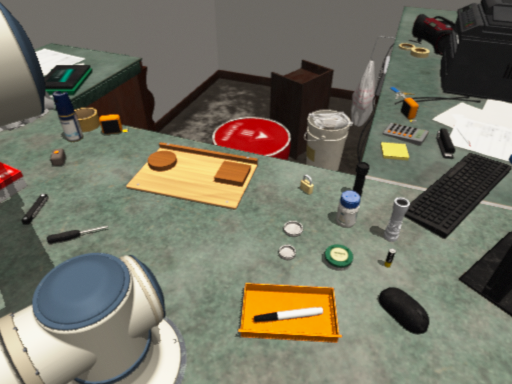

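```bash
python3 - <<'E'
from h import *
np.set_printoptions(suppress=True,precision=1)
a=cam('top');b=cam('side')
P={'rr':(146,213,30),'rs':(224,184,30),'lock':(293,156,25),'bot':(349,159,84),'torch':(394,146,114),'dark':(338,118,102),'cl':(316,207,11),'cs':(329,233,11),'tin':(366,212,21)}
for k,(u,v,z) in P.items(): 
    p=onz(a,u,v,z);print(k,p,np.hypot(*p[:2]),'side',proj(b,p))
p=lambda i:cv2.cvtColor(np.array(i),cv2.COLOR_RGB2BGR)
A=p(a['pixels'])[80:270,110:410];B=p(b['pixels'])[140:280,120:420]
o=np.vstack([cv2.resize(A,None,fx=1.8,fy=1.8,interpolation=2),cv2.resize(B,None,fx=1.8,fy=1.8,interpolation=2)])
print(o.shape);cv2.imwrite('pics/z.png',o)
E
```

```text
rr [544.4 242.3  30. ] 595.9139517374492 side [162.  158.8]
rs [560.1  25.2  30. ] 560.6671341365293 side [232.2 171.8]
lock [ 583.5 -180.1   25. ] 610.626286979073 side [305.1 184.8]
bot [ 505.4 -304.    84. ] 589.784859479605 side [349.4 196.3]
torch [ 492.8 -418.   114. ] 646.20869686862 side [401.9 201.4]
dark [ 619.6 -314.7  102. ] 694.9106143521649 side [362.3 164.9]
cl [ 428. -192.   11.] 469.0564760193826 side [292.9 227.6]
cs [ 349.8 -199.4   11. ] 402.6016592179349 side [286.3 251.4]
tin [ 371.1 -311.3   21. ] 484.3948114510024 side [337.6 255.2]
(594, 540, 3)
```

View pics/z.png

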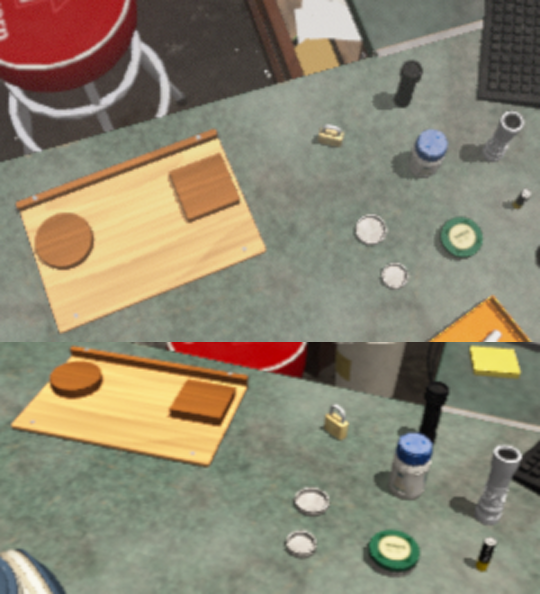

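```bash
cat >> h.py <<'E'
def blob(c,z,box,cond):
    im=np.array(c['pixels']);h=cv2.cvtColor(im,cv2.COLOR_RGB2HSV).astype(int);r=im.astype(int)
    m=cond(h[...,0],h[...,1],h[...,2]);u0,u1,v0,v1=box
    k=np.zeros_like(m);k[v0:v1,u0:u1]=m[v0:v1,u0:u1];k=k.astype(np.uint8)
    k=cv2.morphologyEx(k,cv2.MORPH_CLOSE,np.ones((3,3)))
    cs,_=cv2.findContours(k,cv2.RETR_EXTERNAL,cv2.CHAIN_APPROX_NONE);q=max(cs,key=cv2.contourArea)
    w=np.array([onz(c,u,v,z)[:2] for u,v in cv2.convexHull(q)[:,0]],np.float32)
    return q[:,0],w
def circ(w):
    (x,y),r=cv2.minEnclosingCircle(w.reshape(-1,1,2)); m=w.mean(0)
    M=cv2.moments(w.reshape(-1,1,2)); return np.array([M['m10']/M['m00'],M['m01']/M['m00']]),2*np.sqrt(abs(M['m00'])/np.pi)
E
python3 - <<'E'
from h import *
np.set_printoptions(suppress=True,precision=1)
a=cam('top');b=cam('side')
T={'tin':(11,(340,395,190,235),(310,370,235,280),lambda h,s,v:((h>40)&(h<95)&(s>110))),
'cl':(11,(300,330,193,222),(275,308,215,242),lambda h,s,v:(v>140)&(s<60)),
'cs':(11,(318,342,223,245),(270,305,242,262),lambda h,s,v:(v>140)&(s<60)),
'botcap':(75,(330,370,140,180),(330,370,185,215),lambda h,s,v:(h>100)&(h<125)&(s>80)),
'board':(10,(110,265,150,270),(110,270,135,215),lambda h,s,v:(h>10)&(h<25)&(s>60)&(v>150)),
'rr':(30,(125,165,195,233),(142,182,148,180),lambda h,s,v:(h<13)&(s>120)&(v<150)),
'rs':(30,(205,245,165,205),(212,255,160,192),lambda h,s,v:(h<13)&(s>120)&(v<170)),
'lock':(20,(283,305,145,165),(295,318,172,195),lambda h,s,v:(h>12)&(h<32)&(s>70)),
}
for k,(z,ba,bb,f) in T.items():
  for n,c,bx in(('top',a,ba),('side',b,bb)):
    try:
      q,w=blob(c,z,bx,f);m,d=circ(w);print(k,n,m,'dia',d,'px',q.min(0),q.max(0), cv2.minAreaRect(w))
      if k=='board':
        print(cv2.approxPolyDP(w.reshape(-1,1,2),20,True)[:,0])
    except Exception as e: print(k,n,e)
E
```

```text
tin top max() iterable argument is empty
tin side [ 381.2 -312.4] dia 61.75488740573064 px [325 245] [352 266] ((380.820556640625, -312.4651184082031), (61.46403121948242, 60.97653579711914), 20.91081428527832)
cl top [ 425.3 -188.8] dia 78.57438420521675 px [300 193] [329 221] ((429.4659118652344, -188.64585876464844), (78.80213165283203, 81.61956024169922), 70.31501007080078)
cl side [ 419.2 -186.1] dia 75.18204833682044 px [275 220] [307 241] ((417.886474609375, -191.26622009277344), (72.84884643554688, 79.16082763671875), 18.402816772460938)
cs top [ 348.4 -200.3] dia 66.30915615572131 px [318 223] [341 244] ((348.242431640625, -200.49246215820312), (63.62615966796875, 56.99460220336914), 72.00982666015625)
cs side [ 350.  -200.2] dia 73.03999297417809 px [270 242] [304 261] ((350.91485595703125, -201.33676147460938), (56.710243225097656, 80.10787200927734), 20.870229721069336)
botcap top [ 485.5 -302.8] dia 6.568381735783295 px [349 166] [353 168] ((484.3270568847656, -303.0284729003906), (9.053045272827148, 6.425345420837402), 51.688053131103516)
botcap side [ 508.9 -306.6] dia
[... 521 characters left out ...]
6875), 4.821435928344727)
[[615.  303.6]
 [645.5 -14.2]
 [448.3 -33.2]
 [419.1 282.7]]
rr top max() iterable argument is empty
rr side float division by zero
rs top float division by zero
rs side [628.4   0.3] dia 5.325502704587905 px [248 160] [251 161] ((627.9815673828125, 0.32042455673217773), (9.970837593078613, 3.823936700820923), 70.2780990600586)
lock top [ 585.9 -181.4] dia 26.888202233612052 px [287 152] [299 160] ((587.3275146484375, -181.8181915283203), (34.40337371826172, 21.688413619995117), 59.6898078918457)
lock side [ 586.  -183.5] dia 44.09063047856793 px [300 179] [313 193] ((586.2014770507812, -183.65760803222656), (59.89730453491211, 34.504547119140625), 9.59148120880127)
```

Emit:
send_rows:
  motion:
    - [[0, 0, -0.35], [0, 0, 0.0735]]
    - [[0, 0, -0.35], [0, 0, 0.0735]]
    - [[0, 0, -0.35], [0, 0, 0.0735]]
    - [[0, 0, -0.35], [0, 0, 0.0735]]
    - [[0, 0, -0.35], [0, 0, 0.0735]]

```text
clock: 0.72
ee_pos: [262.5, 539.5, 277.0]
orientation: [[-0.51, 0.86, -0.0], [0.86, 0.51, -0.0], [-0.0, -0.0, -1.0]]
wrist_force: [-0.5, -1.0, 0.4]
grip_width: 85.6
grip_force: 0.0
```

Emit:
send_rows:
  motion:
    - [[0, 0, -0.35], [0, 0, 0.0735]]
    - [[0, 0, -0.35], [0, 0, 0.0735]]
    - [[0, 0, -0.35], [0, 0, 0.0735]]
    - [[0, 0, -0.35], [0, 0, 0.0735]]
    - [[0, 0, 0], [0, 0, 0]]

```text
clock: 1.13
ee_pos: [262.7, 539.9, 335.8]
orientation: [[-0.075, 0.997, 0.002], [0.997, 0.075, 0.004], [0.004, 0.003, -1.0]]
wrist_force: [0.5, -0.9, 0.9]
grip_width: 85.4
grip_force: 0.0
```

Emit:
send_rows:
  motion:
    - [[-0.88, 0.43, 0], [0, 0, 0]]
    - [[-0.88, 0.43, 0], [0, 0, 0]]
    - [[-0.88, 0.43, 0], [0, 0, 0]]
    - [[-0.88, 0.43, 0], [0, 0, 0]]
    - [[-0.88, 0.43, 0], [0, 0, 0]]

```text
clock: 1.55
ee_pos: [362.5, 369.3, 331.3]
orientation: [[-0.084, 0.997, -0.001], [0.997, 0.084, -0.001], [-0.001, -0.001, -1.0]]
wrist_force: [1.1, -1.0, -1.1]
grip_width: 85.0
grip_force: 0.0
```

Emit:
send_rows:
  motion:
    - [[-0.88, 0.43, 0], [0, 0, 0]]
    - [[-0.88, 0.43, 0], [0, 0, 0]]
    - [[-0.88, 0.43, 0], [0, 0, 0]]
    - [[-0.88, 0.43, 0], [0, 0, 0]]
    - [[-0.88, 0.43, 0], [0, 0, 0]]

```text
clock: 1.97
ee_pos: [462.2, 200.4, 331.6]
orientation: [[-0.083, 0.997, -0.0], [0.997, 0.083, -0.0], [-0.0, -0.0, -1.0]]
wrist_force: [-0.4, 0.4, 0.0]
grip_width: 85.4
grip_force: 0.0
```

Emit:
send_rows:
  motion:
    - [[-0.88, 0.43, 0], [0, 0, 0]]
    - [[-0.88, 0.43, 0], [0, 0, 0]]
    - [[0, 0, 0], [0, 0, 0]]

```text
clock: 2.22
ee_pos: [503.9, 129.1, 330.2]
orientation: [[-0.075, 0.997, -0.002], [0.997, 0.075, -0.003], [-0.003, -0.002, -1.0]]
wrist_force: [-0.1, 0.7, 0.3]
grip_width: 85.0
grip_force: 0.0
```

```bash
python3 - <<'E'
from h import *
np.set_printoptions(suppress=True,precision=3)
c=cam('wrist','w1.png');st();print(c['K'],c['xyz'],c['orientation'])
E
```

```text
{'clock': 2.267, 'ee_pos': [502.721, 131.688, 330.545], 'orientation': [[-0.077, 0.997, -0.002], [0.997, 0.077, -0.001], [-0.001, -0.002, -1.0]], 'wrist_force': [-0.363, 0.74, 0.697], 'grip_width': 85.211, 'grip_force': 0.0, 'joint_pos': [0.191, -0.06, 1.16, -0.001, 2.044, 0.114]}
[[299.405   0.    256.011]
 [  0.    299.405 194.631]
 [  0.      0.      1.   ]] [497.283 212.75  496.73 ] [[ 0.997  0.072  0.022]
 [ 0.075 -0.944 -0.32 ]
 [-0.002  0.321 -0.947]]
```

View pics/w1.png

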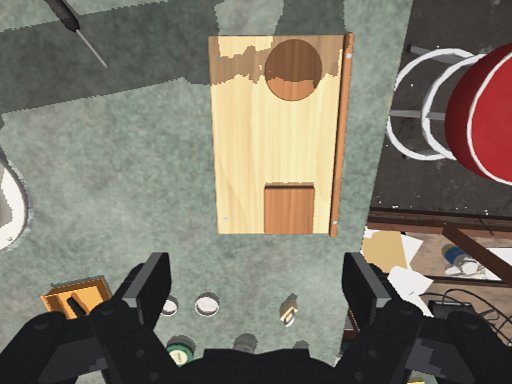

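```bash
python3 - <<'E'
from h import *
np.set_printoptions(suppress=True,precision=1)
c=cam('wrist');h=cv2.cvtColor(np.array(c['pixels']),cv2.COLOR_RGB2HSV)
for u,v in((293,60),(293,90),(289,210),(240,150),(240,70),(240,45),(300,150),(289,184),(341,150)):print((u,v),h[v,u])
F={'rr':(30,(262,326,36,106),lambda h,s,v:(s>118)&(h<16)),'rs':(30,(258,320,178,240),lambda h,s,v:(s>118)&(h<16)),'board':(10,(200,345,30,240),lambda h,s,v:(h<30)&(s>50)&(v>60))}
for k,(z,bx,f) in F.items():
    q,w=blob(c,z,bx,f);m,d=circ(w);print(k,m,d,q.min(0),q.max(0),cv2.minAreaRect(w))
    if k!='rr':print(cv2.approxPolyDP(w.reshape(-1,1,2),10,True)[:,0])
E
```

```text
(293, 60) [ 13 129 119]
(293, 90) [ 13 137 209]
(289, 210) [ 13 135 193]
(240, 150) [ 21  77 244]
(240, 70) [ 16  99 172]
(240, 45) [ 21  77 243]
(300, 150) [ 25  65 244]
(289, 184) [ 15 103 195]
(341, 150) [ 13 134 221]
rr [547.  247.4] 81.23199662714366 [266  42] [322 102] ((547.3986206054688, 247.93702697753906), (81.13790130615234, 80.56045532226562), 4.396428108215332)
rs [564.7  31.5] 93.50838659099374 [265 188] [314 235] ((564.752685546875, 31.659299850463867), (81.83428955078125, 84.8794937133789), 4.467089653015137)
[[597.1  76.7]
 [607.   -7.6]
 [527.9 -13.8]
 [522.4  69.2]]
board [537.2 132.8] 292.76089748698695 [209  38] [344 238] ((538.841796875, 133.6397247314453), (214.36605834960938, 324.5469055175781), 4.625709056854248)
[[616.8 301.9]
 [657.5 -19.6]
 [448.6 -29.9]
 [420.4 285.6]]
```

```bash
python3 - <<'E'
from h import *
np.set_printoptions(suppress=True,precision=1)
c=cam('top');s=cam('side')
for n,c,R in(('top',c,((125,166,193,234),(203,247,163,206),(110,265,150,270))),('side',s,((142,182,146,180),(210,257,155,192),(110,270,135,215)))):
  h=cv2.cvtColor(np.array(c['pixels']),cv2.COLOR_RGB2HSV)
  print(n,h[(R[0][2]+R[0][3])//2,(R[0][0]+R[0][1])//2],h[(R[1][2]+R[1][3])//2,(R[1][0]+R[1][1])//2],h[R[0][3]+3,R[0][1]])
  for k,bx in(('rr',R[0]),('rs',R[1])):
    q,w=blob(c,30,bx,lambda h,s,v:(s>120)&(h<17));m,d=circ(w);print(k,m,d,q.min(0),q.max(0),cv2.minAreaRect(w))
E
python3 - <<'E'
import sys;sys.path.insert(0,'.')
import cv2
im=cv2.imread('pics/top0.png')
E
```

```text
top [ 17  27 169] [ 19  39 104] [ 22  29 165]
rr [533.1 268. ] 36.87135402388692 [130 210] [149 227] ((531.7406005859375, 269.6314697265625), (68.9967041015625, 22.29509162902832), 30.02818489074707)
rs [560.8   2.5] 58.07813094392835 [225 165] [242 195] ((565.8723754882812, 6.417819976806641), (83.29657745361328, 41.69679260253906), 4.626072406768799)
side [ 14 197 201] [ 14 196 198] [ 19 132 242]
rr [538.6 240.3] 123.23201159278234 [142 146] [181 179] ((531.5751342773438, 238.10394287109375), (173.09974670410156, 88.42357635498047), 15.059419631958008)
rs [577.3  33.4] 139.31395645639918 [210 155] [256 186] ((569.0009765625, 29.595741271972656), (147.209228515625, 136.8363494873047), 21.227506637573242)
```

```bash
python3 - <<'E'
from h import *
np.set_printoptions(suppress=True,precision=1)
ct=cam('top');cs=cam('side')
for n,c,R in(('top',ct,((125,166,193,234),(203,247,163,206))),('side',cs,((145,180,146,176),(210,254,159,190)))):
  c['pixels']=cv2.cvtColor(cv2.imread(f'pics/{n}0.png'),cv2.COLOR_BGR2RGB)
  h=cv2.cvtColor(c['pixels'],cv2.COLOR_RGB2HSV)
  print(n,h[213,146] if n=='top' else h[160,162],h[184,224],h[230,180])
  for th in(140,155,170):
   for vm in (0,170):
    for k,bx in(('rr',R[0]),('rs',R[1])):
     try:
      q,w=blob(c,30,bx,lambda h,s,v:(s>th)&(h<17)&(v>vm));m,d=circ(w);(x,y),e,an=cv2.minAreaRect(w);print(th,vm,k,m,d,q.min(0),q.max(0),np.array([x,y,*e,an]))
     except Exception as e:print(th,vm,k,'-')
E
```

```text
top [ 13 151 184] [ 13 150 190] [ 18 108 232]
140 0 rr [545.6 244.7] 78.83920304496695 [130 199] [160 227] [545.7 244.8  79.1  76.9  72.1]
140 0 rs [563.1  27. ] 90.19449137946296 [205 166] [242 201] [563.   27.   80.8  80.3   4.6]
140 170 rr [546.4 245.3] 77.54340948925 [130 199] [159 227] [546.3 245.9  75.6  77.9  76.7]
140 170 rs [564.   26.5] 88.60126899363009 [205 166] [242 200] [564.   26.6  79.   79.4   4.6]
155 0 rr -
155 0 rs -
155 170 rr -
155 170 rs -
170 0 rr -
170 0 rs -
170 170 rr -
170 170 rs -
side [ 14 195 194] [ 19 133 239] [ 50  34 152]
140 0 rr [552.  240.8] 108.317357202367 [148 146] [179 171] [548.7 243.  128.8  85.2  21. ]
140 0 rs [565.3  22.3] 115.29062915574188 [214 159] [253 186] [570.2  24.3 133.4  87.6   4.8]
140 170 rr [551.5 246.3] 80.4549905656894 [148 149] [176 165] [548.6 245.8  79.7  78.8  42.1]
140 170 rs [568.3  27.3] 95.40871655438562 [214 159] [250 181] [569.3  24.2  92.2  87.5   4.7]
155 0 rr [552.4 240.8] 107.91855083318502 [148 146] [179 171] [548.7 243.  128.8  85.2  21. ]
155 0 rs [565.8  22.3] 114.77379753245917 [214 159] [253 186] [570.8  24.3 132.3  87.6   4.8]
155 170 rr [551.5 246.1] 80.2672822435739 [148 149] [176 165] [548.6 245.8  79.7  78.8  42.1]
155 170 rs [568.3  27.3] 95.40871655438562 [214 159] [250 181] [569.3  24.2  92.2  87.5   4.7]
170 0 rr [553.5 241. ] 104.55838283624703 [148 146] [179 170] [551.2 244.1 124.9  82.3  20. ]
170 0 rs [567.2  22.4] 111.09747688943902 [215 159] [253 185] [572.1  25.  128.6  85.3   5.5]
170 170 rr [548.1 246. ] 75.80494034317151 [148 151] [175 165] [548.2 245.9  72.2  77.1  21.2]
170 170 rs [565.7  27.5] 88.90765305837004 [215 161] [249 181] [565.9  27.5  81.   78.7   5.1]
```

Emit:
send_rows:
  motion:
    - [[-0.88, -0.32, 0.17], [0, 0, 0]]
    - [[-0.88, -0.32, 0.17], [0, 0, 0]]
    - [[-0.88, -0.32, 0.17], [0, 0, 0]]
    - [[-0.88, -0.32, 0.17], [0, 0, 0]]
    - [[-0.88, -0.32, 0.17], [0, 0, 0]]

```text
clock: 2.93
ee_pos: [450.8, -45.7, 298.3]
orientation: [[-0.083, 0.997, 0.001], [0.997, 0.083, -0.0], [-0.0, 0.001, -1.0]]
wrist_force: [0.5, -0.3, -0.1]
grip_width: 85.4
grip_force: 0.0
```

Emit:
send_rows:
  motion:
    - [[-0.88, -0.32, 0.17], [0, 0, 0]]
    - [[-0.88, -0.32, 0.17], [0, 0, 0]]
    - [[-0.88, -0.32, 0.17], [0, 0, 0]]
    - [[-0.88, -0.32, 0.17], [0, 0, 0]]
    - [[-0.88, -0.32, 0.17], [0, 0, 0]]

```text
clock: 3.35
ee_pos: [401.4, -226.6, 264.5]
orientation: [[-0.082, 0.997, 0.001], [0.997, 0.082, -0.001], [-0.001, 0.001, -1.0]]
wrist_force: [0.9, -0.9, -0.1]
grip_width: 85.5
grip_force: 0.0
```

Emit:
send_rows:
  motion:
    - [[-0.88, -0.32, 0.17], [0, 0, 0]]
    - [[-0.88, -0.32, 0.17], [0, 0, 0]]
    - [[0, 0, 0], [0, 0, 0]]
    - [[0, 0, 0], [0, 0, 0]]

```text
clock: 3.68
ee_pos: [381.4, -298.7, 249.9]
orientation: [[-0.078, 0.997, -0.001], [0.997, 0.078, 0.001], [0.001, -0.001, -1.0]]
wrist_force: [-0.1, -0.2, 0.9]
grip_width: 85.7
grip_force: 0.0
```

```bash
python3 - <<'E'
from h import *
np.set_printoptions(suppress=True,precision=3)
c=cam('wrist','w2.png');st();print(c['xyz'],c['orientation'])
import pickle;pickle.dump(c,open('w2.pkl','wb'))
E
```

```text
{'clock': 3.733, 'ee_pos': [381.995, -297.839, 250.665], 'orientation': [[-0.08, 0.997, 0.0], [0.997, 0.08, 0.001], [0.001, 0.0, -1.0]], 'wrist_force': [-0.624, -0.148, 0.882], 'grip_width': 85.231, 'grip_force': 0.0, 'joint_pos': [-0.733, -0.204, 1.436, 0.001, 1.91, -0.812]}
[ 374.394 -215.787  416.787] [[ 0.997  0.074  0.023]
 [ 0.078 -0.946 -0.316]
 [-0.001  0.317 -0.949]]
```

View pics/w2.png

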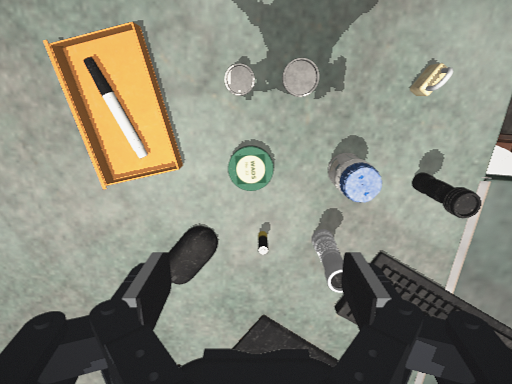

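```bash
python3 - <<'E'
from h import *
import pickle
np.set_printoptions(suppress=True,precision=1)
c=pickle.load(open('w2.pkl','rb'));h=cv2.cvtColor(np.array(c['pixels']),cv2.COLOR_RGB2HSV)
for p in((236,167),(300,77),(361,182),(345,182),(338,292),(338,281),(425,85),(445,78),(320,110)):print(p,h[p[1],p[0]],end=' ')
print()
F={'tin':(21,(220,280,135,198),lambda h,s,v:((s>120)&(h>50)&(h<90))|(v>215)),
'cl':(11,(276,326,52,104),lambda h,s,v:(s<22)&(v>75)),'cs':(11,(218,262,58,100),lambda h,s,v:(s<22)&(v>75)),
'bot':(84,(335,390,150,210),lambda h,s,v:(h>100)&(h<125)&(s>70)),
'lock':(30,(405,460,55,105),lambda h,s,v:(h>10)&(h<30)&(s>70)),
'torch':(114,(325,349,266,295),lambda h,s,v:(s<30)&(v>20))}
for k,(z,bx,f) in F.items():
  try:
    q,w=blob(c,z,bx,f);m,d=circ(w);(x,y),e,an=cv2.minAreaRect(w);print(k,m,d,q.min(0),q.max(0),np.array([x,y,*e,an]))
  except Exception as e:print(k,e)
im=cv2.cvtColor(np.array(c['pixels']),cv2.COLOR_RGB2BGR)
o=np.hstack([cv2.resize(im[40:120,400:480],(400,400),interpolation=2),cv2.resize(im[200:300,290:390],(400,400),interpolation=2)])
cv2.imwrite('pics/z2.png',o)
E
```

```text
(236, 167) [ 32  49 208] (300, 77) [ 18  17 177] (361, 182) [109  71 227] (345, 182) [109  92 153] (338, 292) [ 45   4 229] (338, 281) [20 19 79] (425, 85) [ 30  20 247] (445, 78) [  0   0 246] (320, 110) [ 33  19 163] 
tin [ 373.2 -312.5] 39.58585140647428 [236 156] [264 183] [ 373.5 -312.2   38.    37.4    8.2]
cl [ 428.4 -192. ] 68.85555810580203 [276  52] [325 103] [ 429.1 -191.6   64.7   60.1    4.5]
cs [ 351.6 -198.8] 57.91843031150354 [218  58] [261  99] [ 351.1 -198.7   55.5   48.4    4.5]
bot [ 497.5 -299.3] 40.6936338113442 [340 163] [380 200] [ 495.9 -297.9   44.2   35.4   50.7]
lock [ 578.8 -183. ] 31.38662324906564 [411  63] [445  95] [ 579.8 -181.9   43.5   21.5   59.1]
torch [ 484.7 -415.3] 36.41376018418032 [325 266] [348 294] [ 485.  -415.2   27.5   40.5    8.6]
```

View pics/z2.png

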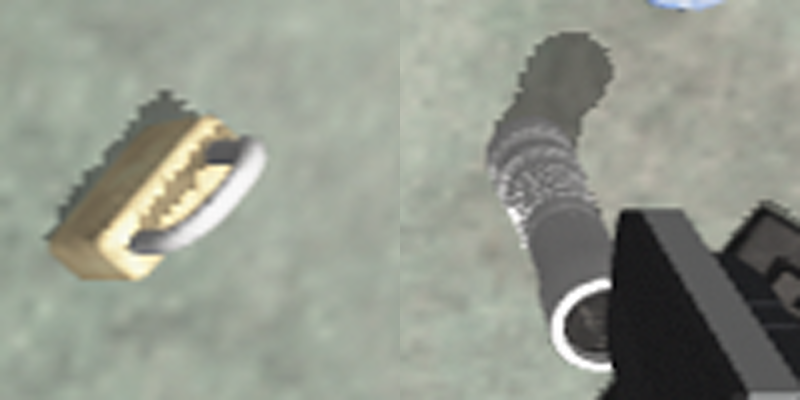

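Emit:
send_rows:
  motion:
    - [[-0.068, -0.053, 0.9], [0, 0, 0]]
    - [[-0.068, -0.053, 0.9], [0, 0, 0]]
    - [[-0.068, -0.053, 0.9], [0, 0, 0]]
    - [[-0.068, -0.053, 0.9], [0, 0, 0]]
    - [[-0.068, -0.053, 0.9], [0, 0, 0]]
  fingers: 1
  squeeze: 40

```text
clock: 4.15
ee_pos: [373.6, -311.1, 70.2]
orientation: [[-0.083, 0.997, 0.002], [0.997, 0.083, -0.001], [-0.001, 0.002, -1.0]]
wrist_force: [0.5, -0.3, 0.1]
grip_width: 85.3
grip_force: 0.0
```

Emit:
send_rows:
  motion:
    - [[0, 0, 0.45], [0, 0, 0]]
    - [[0, 0, 0.45], [0, 0, 0]]
    - [[0, 0, 0.45], [0, 0, 0]]
    - [[0, 0, 0.2], [0, 0, 0]]
    - [[0, 0, 0], [0, 0, 0]]

```text
clock: 4.57
ee_pos: [372.3, -310.6, 7.2]
orientation: [[-0.082, 0.997, -0.002], [0.997, 0.082, 0.002], [0.002, -0.002, -1.0]]
wrist_force: [-0.0, -0.5, 0.7]
grip_width: 85.1
grip_force: 0.0
```

```bash
python3 - <<'E'
from h import *
np.set_printoptions(suppress=True,precision=1)
c=cam('wrist','w3.png');st();p=proj(c,(372.5,-312.2,21));print(p)
E
```

```text
{'clock': 4.617, 'ee_pos': [372.829, -311.514, 8.828], 'orientation': [[-0.081, 0.997, -0.0], [0.997, 0.081, 0.001], [0.001, -0.0, -1.0]], 'wrist_force': [0.906, 0.256, -0.17], 'grip_width': 85.649, 'grip_force': 0.0, 'joint_pos': [-0.766, -0.166, 1.834, 0.0, 1.475, -0.848]}
[257.3 250.3]
```

View pics/w3.png

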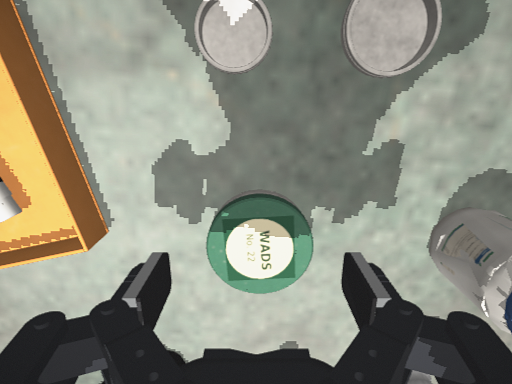

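Emit:
send_rows:
  motion:
    - [[0, 0, 0.13], [0, 0, 0]]
    - [[0, 0, 0.13], [0, 0, 0]]
    - [[0, 0, 0], [0, 0, 0]]

```text
clock: 4.87
ee_pos: [372.4, -312.7, -1.7]
orientation: [[-0.079, 0.997, 0.0], [0.997, 0.079, -0.0], [-0.0, 0.0, -1.0]]
wrist_force: [-0.4, -0.9, -1.1]
grip_width: 85.4
grip_force: 0.0
```

Emit:
send_rows:
  motion:
    - [[0, 0, 0], [0, 0, 0]]
    - [[0, 0, 0], [0, 0, 0]]
    - [[0, 0, 0], [0, 0, 0]]
    - [[0, 0, 0], [0, 0, 0]]
    - [[0, 0, 0], [0, 0, 0]]
  fingers: 0
  squeeze: 40

```text
clock: 5.28
ee_pos: [372.3, -313.0, -1.4]
orientation: [[-0.079, 0.997, 0.0], [0.997, 0.079, -0.0], [-0.0, 0.0, -1.0]]
wrist_force: [0.3, 0.2, -0.5]
grip_width: 25.7
grip_force: 0.0
```

```bash
python3 - <<'E'
from h import *
c=cam('wrist','w4.png');st()
E
```

```text
{'clock': 5.333, 'ee_pos': [372.291, -312.987, -1.464], 'orientation': [[-0.079, 0.997, 0.0], [0.997, 0.079, -0.0], [-0.0, 0.0, -1.0]], 'wrist_force': [0.07, -0.671, 0.301], 'grip_width': 17.843, 'grip_force': 0.0, 'joint_pos': [-0.769, -0.157, 1.844, 0.0, 1.454, -0.848]}
```

View pics/w4.png

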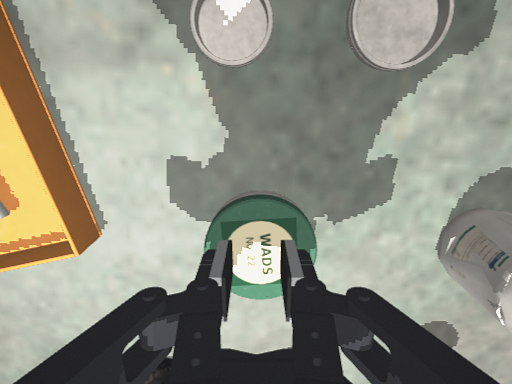

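```bash
python3 - <<'E'
from h import *
c=cam('side');st()
p=proj(c,(372.3,-313,0));print(p,proj(c,(372.3,-313,50)))
im=cv2.cvtColor(np.array(c['pixels']),cv2.COLOR_RGB2BGR)[180:290,270:410]
cv2.imwrite('pics/s4.png',cv2.resize(im,None,fx=5,fy=5,interpolation=2))
E
```

```text
{'clock': 5.383, 'ee_pos': [372.249, -312.925, -1.52], 'orientation': [[-0.079, 0.997, 0.0], [0.997, 0.079, -0.0], [-0.0, 0.0, -1.0]], 'wrist_force': [-0.143, -0.116, 0.066], 'grip_width': 9.78, 'grip_force': 0.0, 'joint_pos': [-0.769, -0.157, 1.845, 0.0, 1.454, -0.848]}
[337.12777393 261.21079764] [340.41277918 246.22636975]
```

View pics/s4.png

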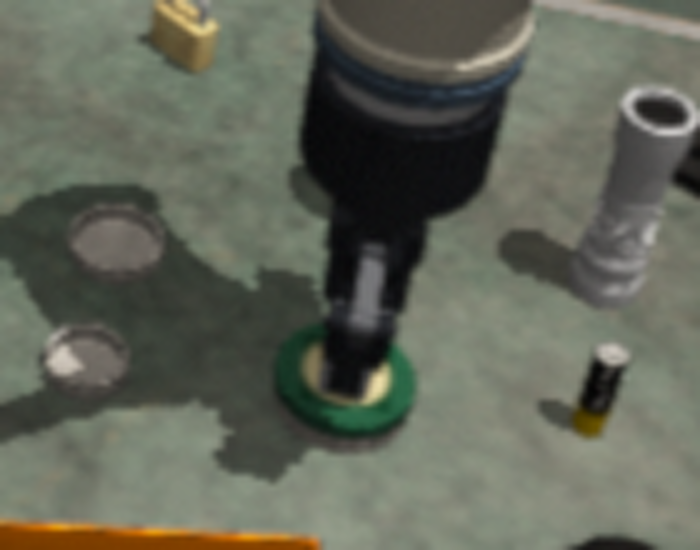

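Emit:
send_rows:
  motion:
    - [[0, 0, 0], [0, 0, 0]]
    - [[0, 0, 0], [0, 0, 0]]
    - [[0, 0, 0], [0, 0, 0]]
    - [[0, 0, 0], [0, 0, 0]]
    - [[0, 0, 0], [0, 0, 0]]
  fingers: 1

```text
clock: 5.8
ee_pos: [372.2, -312.9, -1.6]
orientation: [[-0.079, 0.997, -0.0], [0.997, 0.079, -0.0], [-0.0, -0.0, -1.0]]
wrist_force: [-0.2, -0.1, 0.0]
grip_width: 69.7
grip_force: 0.0
```

Emit:
send_rows:
  motion:
    - [[0, 0, 0], [0, 0, 0]]
    - [[0, 0, 0.05], [0, 0, 0]]
    - [[0, 0, 0.05], [0, 0, 0]]
    - [[0, 0, 0.05], [0, 0, 0]]
    - [[0, 0, 0.05], [0, 0, 0]]

```text
clock: 6.22
ee_pos: [372.1, -312.8, -10.0]
orientation: [[-0.079, 0.997, -0.0], [0.997, 0.079, 0.0], [0.0, -0.0, -1.0]]
wrist_force: [0.3, 0.2, 0.2]
grip_width: 85.5
grip_force: 0.0
```

```bash
python3 - <<'E'
from h import *
c=cam('wrist');st()
q=proj(c,(372.3,-312.9,-9.5)); print('tcp',q)
im=np.array(c['pixels']).astype(int)
h=cv2.cvtColor(im.astype(np.uint8),cv2.COLOR_RGB2HSV)
for v in range(225,275,4): print(v,[ (int(u)) for u in np.where(np.abs(np.diff(h[v,100:420,2].astype(int)))>40)[0]+100])
E
```

```text
{'clock': 6.267, 'ee_pos': [371.918, -312.591, -10.475], 'orientation': [[-0.079, 0.997, -0.001], [0.997, 0.079, 0.001], [0.001, -0.001, -1.0]], 'wrist_force': [-0.656, -0.182, -0.949], 'grip_width': 85.457, 'grip_force': 0.0, 'joint_pos': [-0.769, -0.15, 1.854, -0.0, 1.438, -0.848]}
tcp [257.39579283 237.51448741]
225 [144, 157, 165, 198, 210, 309, 367, 388, 391, 396, 401]
229 [168, 195, 208, 209, 318, 336, 366]
233 [168, 191, 193, 195, 206, 207, 211, 239, 240, 280, 317, 335, 361]
237 [179, 191, 204, 205, 211, 216, 234, 235, 285, 286, 316, 334, 350]
241 [178, 191, 203, 204, 230, 289, 290, 317, 333, 346]
245 [202, 227, 228, 259, 260, 263, 264, 292, 293, 318]
249 [201, 202, 225, 233, 246, 270, 294, 295, 319]
253 [150, 151, 167, 168, 201, 222, 223, 257, 270, 271, 296, 319, 343, 344, 360]
257 [148, 159, 168, 169, 201, 222, 261, 296, 297, 301, 319, 343, 352, 363]
261 [145, 146, 168, 169, 201, 222, 263, 265, 267, 285, 297, 319, 342, 343, 366]
265 [136, 137, 142, 169, 170, 201, 222, 248, 297, 341, 342, 369, 375, 376]
269 [130, 131, 152, 169, 170, 202, 223, 224, 261, 263, 270, 271, 296, 297, 341, 342, 359, 380, 381]
273 [127, 128, 169, 170, 225, 250, 251, 263, 270, 271, 294, 295, 341, 342, 383, 384]
```

Emit:
send_rows:
  motion:
    - [[0, 0, 0.1], [0, 0, 0]]
    - [[0, 0, 0.1], [0, 0, 0]]
    - [[0, 0, 0.1], [0, 0, 0]]
    - [[0, 0, 0], [0, 0, 0]]

```text
clock: 6.6
ee_pos: [371.7, -312.3, -22.9]
orientation: [[-0.079, 0.997, -0.001], [0.997, 0.079, 0.001], [0.001, -0.001, -1.0]]
wrist_force: [-0.2, 0.2, -0.2]
grip_width: 85.4
grip_force: 0.0
```

Emit:
send_rows:
  motion:
    - [[0, 0, 0], [0, 0, 0]]
    - [[0, 0, 0], [0, 0, 0]]
    - [[0, 0, 0], [0, 0, 0]]
  fingers: 0

```text
clock: 6.85
ee_pos: [372.7, -313.2, -20.8]
orientation: [[-0.079, 0.997, 0.001], [0.997, 0.079, -0.001], [-0.001, 0.001, -1.0]]
wrist_force: [0.2, -0.1, -0.9]
grip_width: 60.4
grip_force: 43.2
```

Emit:
send_rows:
  motion:
    - [[0, 0, 0], [0, 0, 0]]
    - [[0, 0, -0.3], [0, 0, 0]]
    - [[0, 0, -0.7], [0, 0, 0]]
    - [[0, 0, -0.7], [0, 0, 0]]
    - [[0, 0, -0.7], [0, 0, 0]]

```text
clock: 7.27
ee_pos: [371.8, -312.5, 75.9]
orientation: [[-0.079, 0.997, -0.001], [0.997, 0.079, 0.001], [0.001, -0.001, -1.0]]
wrist_force: [1.0, -0.4, 0.6]
grip_width: 60.6
grip_force: 43.5
```

Emit:
send_rows:
  motion:
    - [[0, 0, -0.7], [0, 0, 0]]
    - [[0, 0, -0.7], [0, 0, 0]]
    - [[0, 0, -0.2], [0, 0, 0]]
    - [[0, 0, 0], [0, 0, 0]]
    - [[0, 0, 0], [0, 0, 0]]

```text
clock: 7.68
ee_pos: [372.1, -312.8, 138.0]
orientation: [[-0.079, 0.997, -0.0], [0.997, 0.079, 0.0], [0.0, -0.0, -1.0]]
wrist_force: [-0.5, 0.1, -1.4]
grip_width: 60.9
grip_force: 43.5
```

```bash
cat >> h.py <<'E'
def rel(c,w,s):  # world xy -> offset from TCP in tool x,y
    R=np.array(s['orientation']);d=np.append(w,0)-np.append(np.array(s['ee_pos'])[:2],0);return R[:,0]@d,R[:,1]@d
def go(x,y,z,s=None):
    s=s or telemetry.state();d=np.array([x,y,z])-s['ee_pos'];d=np.array(s['orientation']).T@d;print('units',np.round(d/40,3),'rows',np.ceil(np.abs(d).max()/36))
E
python3 - <<'E'
from h import *
np.set_printoptions(suppress=True,precision=1)
c=cam('wrist');st();s=telemetry.state()
zt=s['ee_pos'][2]+20.8+21
q,w=blob(c,zt,(190,330,180,310),lambda h,s,v:(s<110)&(h<40)&(v>130));m,d=circ(w);print('label',m,d,q.min(0),q.max(0),rel(c,m,s))
q,w=blob(c,zt,(190,330,180,310),lambda h,s,v:(s>90)&(h>55)&(h<90));m,d=circ(w);print('lid',m,d,q.min(0),q.max(0),rel(c,m,s))
E
```

```text
{'clock': 7.733, 'ee_pos': [371.744, -312.369, 136.749], 'orientation': [[-0.079, 0.997, -0.002], [0.997, 0.079, 0.002], [0.002, -0.002, -1.0]], 'wrist_force': [-0.456, 1.189, -1.314], 'grip_width': 60.658, 'grip_force': 43.498, 'joint_pos': [-0.769, -0.22, 1.652, 0.0, 1.712, -0.848]}
label [ 371.3 -312.4] 38.71033683151997 [216 238] [295 306] (np.float64(0.013654319878342959), np.float64(-0.41146298075764987))
lid [ 370.6 -313.2] 51.07367400437203 [197 234] [309 309] (np.float64(-0.7773068135105702), np.float64(-1.206289617705415))
```

Emit:
send_rows:
  motion:
    - [[0.5, 0.2, 0], [0, 0, 0]]
    - [[0.9, 0.36, 0], [0, 0, 0]]
    - [[0.9, 0.36, 0], [0, 0, 0]]
    - [[0.9, 0.36, 0], [0, 0, 0]]
    - [[0.9, 0.36, 0], [0, 0, 0]]

```text
clock: 8.15
ee_pos: [423.8, -142.3, 135.7]
orientation: [[-0.078, 0.997, -0.004], [0.997, 0.078, 0.002], [0.002, -0.004, -1.0]]
wrist_force: [0.7, -0.7, -1.0]
grip_width: 60.4
grip_force: 43.5
```

Emit:
send_rows:
  motion:
    - [[0.9, 0.36, 0], [0, 0, 0]]
    - [[0.9, 0.36, 0], [0, 0, 0]]
    - [[0.9, 0.36, 0], [0, 0, 0]]
    - [[0.9, 0.36, 0], [0, 0, 0]]
    - [[0.9, 0.36, 0], [0, 0, 0]]

```text
clock: 8.57
ee_pos: [481.3, 42.9, 135.7]
orientation: [[-0.079, 0.997, -0.004], [0.997, 0.079, -0.0], [0.0, -0.004, -1.0]]
wrist_force: [1.1, -0.5, -0.0]
grip_width: 60.6
grip_force: 43.5
```

Emit:
send_rows:
  motion:
    - [[0.9, 0.36, 0.2], [0, 0, 0]]
    - [[0.9, 0.36, 0.3], [0, 0, 0]]
    - [[0.9, 0.36, 0.3], [0, 0, 0]]
    - [[0.9, 0.36, 0.3], [0, 0, 0]]
    - [[0.8, 0.36, 0.2], [0, 0, 0]]

```text
clock: 8.98
ee_pos: [538.4, 223.9, 81.9]
orientation: [[-0.08, 0.997, -0.006], [0.997, 0.08, -0.002], [-0.001, -0.006, -1.0]]
wrist_force: [1.6, 0.2, -0.2]
grip_width: 60.6
grip_force: 43.5
```

```bash
python3 - <<'E'
from h import *
np.set_printoptions(suppress=True,precision=1)
c=cam('wrist');c=cam('wrist','w5.png');st();s=telemetry.state()
go(548.3,245.9,12)
for th in(118,125):
  q,w=blob(c,30,(100,420,60,330),lambda h,s,v:(s>th)&(h<17)&(v>60));m,d=circ(w);print('rr',m,d,q.min(0),q.max(0),rel(c,m,s),cv2.minAreaRect(w))
E
```

```text
{'clock': 9.083, 'ee_pos': [537.837, 225.77, 79.794], 'orientation': [[-0.084, 0.996, -0.009], [0.996, 0.084, -0.001], [-0.001, -0.009, -1.0]], 'wrist_force': [-0.871, -0.823, -0.941], 'grip_width': 60.45, 'grip_force': 43.546, 'joint_pos': [0.338, 0.067, 1.48, 0.002, 1.604, 0.254]}
units [0.5 0.3 1.7] rows 2.0
rr [547.5 253.6] 76.6245057145921 [217 128] [325 223] (np.float64(26.940471639309386), np.float64(11.978873061414527)) ((548.0656127929688, 256.57989501953125), (67.72845458984375, 81.31642150878906), 83.85407257080078)
rr [547.6 253.5] 76.39887069516911 [217 128] [325 223] (np.float64(26.832664145962685), np.float64(12.036663316191316)) ((548.229736328125, 256.49456787109375), (67.59388732910156, 80.97184753417969), 83.85407257080078)
```

View pics/w5.png

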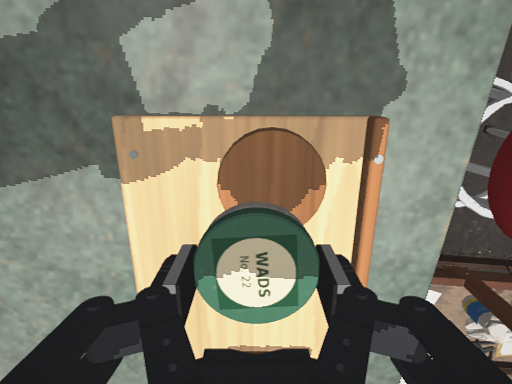

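```bash
cat >> h.py <<'E'
from scipy.optimize import least_squares
def fitc(w,r=None):
    x0=[*w.mean(0),30 if r is None else r]
    f=(lambda p:np.hypot(*(w-p[:2]).T)-(p[2] if r is None else r))
    o=least_squares(f,x0,loss='soft_l1');return o.x,np.abs(o.fun).mean()
E
python3 - <<'E'
from h import *
np.set_printoptions(suppress=True,precision=2)
c=cam('wrist')
q,w=blob(c,30,(100,420,60,330),lambda h,s,v:(s>120)&(h<17)&(v>60))
q=q[q[:,1]<195]
w=np.array([onz(c,u+.5*np.sign(u-271),v-.5,30)[:2] for u,v in q])
print(fitc(w,42.),fitc(w));s=telemetry.state();print(s['ee_pos'],s['orientation'])
m=fitc(w,42.)[0];go(m[0],m[1],12)
E
```

```text
(array([547.14, 248.  ,  42.  ]), np.float64(0.7597667507254109)) (array([547.03, 249.74,  40.57]), np.float64(0.23267159952714855))
[538.05 223.57  81.3 ] [[-0.08  1.   -0.01]
 [ 1.    0.08 -0.  ]
 [-0.   -0.01 -1.  ]]
units [0.59 0.29 1.73] rows 2.0
```

Emit:
send_rows:
  motion:
    - [[0.28, 0.14, 0.4], [0, 0, 0]]
    - [[0.28, 0.14, 0.6], [0, 0, 0]]
    - [[0, 0, 0.6], [0, 0, 0]]
    - [[0, 0, 0], [0, 0, 0]]
    - [[0, 0, 0], [0, 0, 0]]

```text
clock: 9.55
ee_pos: [547.8, 243.6, 20.1]
orientation: [[-0.078, 0.997, -0.005], [0.997, 0.078, -0.002], [-0.002, -0.005, -1.0]]
wrist_force: [-0.4, 0.8, -0.1]
grip_width: 60.6
grip_force: 43.6
```

```bash
python3 - <<'E'
from h import *
for i in range(5): cam('top');s=telemetry.state();print(np.round(s['ee_pos'],2),np.round(s['orientation'][2],4),np.round(s['wrist_force'],1))
E
```

```text
[549.13 244.1   22.29] [-7.0e-04 -1.4e-03 -1.0e+00] [ 0.9  0.6 -1.2]
[550.07 244.56  23.76] [ 2.0e-04  1.3e-03 -1.0e+00] [ 0.1 -0.1  0.1]
[550.53 244.83  24.48] [ 6.0e-04  2.7e-03 -1.0e+00] [-0.4 -0.1  1. ]
[550.67 245.05  24.72] [ 8.0e-04  3.2e-03 -1.0e+00] [ 0.3  0.2 -0.8]
[550.69 245.17  24.67] [ 9.0e-04  3.3e-03 -1.0e+00] [ 0.9 -0.5  0.3]
```

Emit:
send_rows:
  motion:
    - [[0.05, -0.07, 0.1], [0, 0, 0]]
    - [[0, 0, 0.1], [0, 0, 0]]
    - [[0, 0, 0.1], [0, 0, 0]]
    - [[0, 0, 0], [0, 0, 0]]
    - [[0, 0, 0], [0, 0, 0]]

```text
clock: 10.22
ee_pos: [546.3, 246.9, 9.8]
orientation: [[-0.079, 0.997, -0.001], [0.997, 0.079, -0.0], [-0.0, -0.001, -1.0]]
wrist_force: [-0.1, 1.3, 0.1]
grip_width: 60.3
grip_force: 43.6
```

```bash
python3 - <<'E'
from h import *
for i in range(5): cam('top');s=telemetry.state()
print(np.round(s['ee_pos'],2),np.round(s['orientation'],4),np.round(s['wrist_force'],1))
E
```

```text
[546.73 247.07  10.52] [[-7.880e-02  9.969e-01  1.000e-04]
 [ 9.969e-01  7.880e-02  1.000e-04]
 [ 1.000e-04  2.000e-04 -1.000e+00]] [-0.4  0.4 -0.6]
```

Emit:
send_rows:
  motion:
    - [[0, 0.02, 0.04], [0, 0, 0]]
    - [[0, 0, 0], [0, 0, 0]]
    - [[0, 0, 0], [0, 0, 0]]
    - [[0, 0, 0], [0, 0, 0]]

```text
clock: 10.8
ee_pos: [547.8, 247.2, 9.1]
orientation: [[-0.079, 0.997, 0.001], [0.997, 0.079, 0.0], [0.0, 0.001, -1.0]]
wrist_force: [1.6, 1.1, 0.3]
grip_width: 60.8
grip_force: 43.7
```

Emit:
send_rows:
  motion:
    - [[0, 0, 0.025], [0, 0, 0]]
    - [[0, 0, 0], [0, 0, 0]]
    - [[0, 0, 0], [0, 0, 0]]

```text
clock: 11.05
ee_pos: [547.8, 247.2, 9.0]
orientation: [[-0.079, 0.997, 0.001], [0.997, 0.079, 0.0], [0.0, 0.001, -1.0]]
wrist_force: [-0.8, -1.3, 5.8]
grip_width: 60.4
grip_force: 44.1
```

Emit:
send_rows:
  motion:
    - [[0, 0, 0], [0, 0, 0]]
    - [[0, 0, 0], [0, 0, 0]]
    - [[0, 0, 0], [0, 0, 0]]
  fingers: 1

```text
clock: 11.3
ee_pos: [547.2, 247.0, 7.3]
orientation: [[-0.079, 0.997, -0.001], [0.997, 0.079, -0.0], [-0.0, -0.001, -1.0]]
wrist_force: [0.1, 0.1, -0.2]
grip_width: 85.4
grip_force: 0.0
```

Emit:
send_rows:
  motion:
    - [[0, 0, -0.6], [0, 0, 0]]
    - [[0, 0, -1], [0, 0, 0]]
    - [[-0.3, 0, -1], [0, 0, 0]]
    - [[-0.9, -0.1, -0.8], [0, 0, 0]]
    - [[-0.9, -0.2, -0.4], [0, 0, 0]]

```text
clock: 11.72
ee_pos: [543.5, 168.2, 159.6]
orientation: [[-0.082, 0.997, 0.006], [0.997, 0.082, 0.002], [0.001, 0.006, -1.0]]
wrist_force: [1.4, -0.9, 1.1]
grip_width: 85.0
grip_force: 0.0
```

```bash
python3 - <<'E'
from h import *
np.set_printoptions(suppress=True,precision=2)
c=cam('wrist','w6.png');st()
q,w=blob(c,51,(60,460,20,330),lambda h,s,v:(s<110)&(h<45)&(v>130)&(s>20) if 0 else (s>95)&(h>55)&(h<90));m,d=circ(w);print('tin',m,d,q.min(0),q.max(0))
print(fitc(w,31.),fitc(w))
c2=cam('top');c2=c2
for n,c in(('top',c2),('side',cam('side'))):
  p=proj(c,(548,246.5,51)).astype(int)
  try:
    q,w=blob(c,51,(p[0]-18,p[0]+18,p[1]-18,p[1]+18),lambda h,s,v:(s>60)&(h>50)&(h<90));m,d=circ(w);print(n,m,d,p,q.min(0),q.max(0))
  except Exception as e:print(n,e,p)
E
```

```text
{'clock': 11.767, 'ee_pos': [543.973, 161.336, 162.575], 'orientation': [[-0.076, 0.997, 0.009], [0.997, 0.076, -0.003], [-0.003, 0.009, -1.0]], 'wrist_force': [4.578, -3.106, 3.695], 'grip_width': 85.643, 'grip_force': 0.0, 'joint_pos': [0.231, -0.009, 1.411, -0.005, 1.732, 0.154]}
tin [528.24 258.83] 20.496305683114713 [234  73] [266 100]
(array([547.68, 246.85,  31.  ]), np.float64(2.4505202365010494)) (array([533.61, 255.85,  15.26]), np.float64(0.8449854153747212))
top [533.   270.34] 3.6083974966479246 [142 209] [133 217] [135 219]
side [543.4  244.73] 63.580551576191695 [160 151] [149 147] [170 159]
```

```bash
python3 - <<'E'
from h import *
np.set_printoptions(suppress=True,precision=2)
for i in range(4): c=cam('wrist')
p=proj(c,(547.5,246.9,51));print(p)
px=np.array(c['pixels']);h=cv2.cvtColor(px,cv2.COLOR_RGB2HSV);u0,v0=p.astype(int)
for u in range(u0-64,u0+65,4): print(u,h[v0,u],end=' ')
st()
E
```

```text
[271.14 100.54]
207 [ 15 101 157] 211 [ 16 101 176] 215 [ 16 100 183] 219 [ 15 100 174] 223 [ 15 101 172] 227 [ 12 134 122] 231 [ 13 132 129] 235 [36 55 65] 239 [73 90 85] 243 [73 81 88] 247 [73 88 81] 251 [ 22  55 167] 255 [ 22  55 167] 259 [ 22  54 166] 263 [ 22  56 169] 267 [ 22  55 167] 271 [ 26  52 132] 275 [ 29  50 113] 279 [ 22  55 168] 283 [ 22  55 166] 287 [ 22  55 166] 291 [ 21  56 169] 295 [72 85 87] 299 [73 81 88] 303 [74 82 87] 307 [ 14 115 100] 311 [ 13 132 116] 315 [ 15 104 157] 319 [ 16 100 183] 323 [ 16 100 188] 327 [ 16 100 171] 331 [ 15  98 161] 335 [ 16  99 162] {'clock': 12.067, 'ee_pos': [541.587, 168.121, 153.481], 'orientation': [[-0.08, 0.997, -0.003], [0.997, 0.08, -0.0], [-0.0, -0.003, -1.0]], 'wrist_force': [-0.136, 0.181, -0.252], 'grip_width': 85.178, 'grip_force': 0.0, 'joint_pos': [0.241, 0.001, 1.417, 0.0, 1.726, 0.161]}
```

```bash
python3 - <<'E'
from h import *
np.set_printoptions(suppress=True,precision=2)
c=cam('wrist');B=(215,325,40,160)
q,w=blob(c,51,B,lambda h,s,v:(s>65)&(h>55)&(h<95)&(v>40));print('lid',fitc(w),fitc(w,31.),q.min(0),q.max(0))
q,w=blob(c,51,(238,305,60,140),lambda h,s,v:(s>42)&(h<36)&(s<72)&(v>90));print('label',fitc(w),q.min(0),q.max(0))
q,w=blob(c,30,B,lambda h,s,v:((s>112)&(h<17))|((h>30)&(s>50)));print('riser',fitc(w),fitc(w,42.),q.min(0),q.max(0))
E
```

```text
lid (array([546.87, 248.2 ,  30.27]), np.float64(0.07892436678689241)) (array([546.78, 248.28,  31.  ]), np.float64(0.7208728366508639)) [236  61] [306 135]
label (array([546.83, 248.09,  19.15]), np.float64(0.08894494674436487)) [249  76] [293 122]
riser (array([547.31, 247.89,  40.96]), np.float64(0.10704274740732575)) (array([547.5 , 248.15,  42.  ]), np.float64(1.0105196696070176)) [226  51] [314 143]
```

Emit:
send_rows:
  motion:
    - [[-0.88, -0.36, 0], [0, 0, 0]]
    - [[-0.88, -0.36, 0], [0, 0, 0]]
    - [[-0.88, -0.36, 0], [0, 0, 0]]
    - [[-0.88, -0.36, 0], [0, 0, 0]]
    - [[-0.88, -0.36, 0], [0, 0, 0]]

```text
clock: 12.53
ee_pos: [483.4, -14.1, 154.0]
orientation: [[-0.081, 0.997, -0.002], [0.997, 0.081, 0.0], [0.0, -0.002, -1.0]]
wrist_force: [1.1, 0.2, 0.8]
grip_width: 85.3
grip_force: 0.0
```

Emit:
send_rows:
  motion:
    - [[-0.88, -0.36, 0.2], [0, 0, 0]]
    - [[-0.88, -0.36, 0.4], [0, 0, 0]]
    - [[-0.88, -0.36, 0.5], [0, 0, 0]]
    - [[-0.88, -0.36, 0.5], [0, 0, 0]]
    - [[-0.8, -0.3, 0.4], [0, 0, 0]]
  fingers: 0.7

```text
clock: 12.95
ee_pos: [428.0, -189.9, 74.2]
orientation: [[-0.08, 0.997, -0.002], [0.997, 0.08, 0.001], [0.001, -0.002, -1.0]]
wrist_force: [1.0, 0.6, -0.5]
grip_width: 59.5
grip_force: 0.0
```

Emit:
send_rows:
  motion:
    - [[0, 0, 0], [0, 0, 0]]
    - [[0, 0, 0], [0, 0, 0]]
    - [[0, 0, 0], [0, 0, 0]]
    - [[0, 0, 0], [0, 0, 0]]

```text
clock: 13.28
ee_pos: [430.3, -188.1, 77.1]
orientation: [[-0.081, 0.997, 0.001], [0.997, 0.081, 0.0], [0.0, 0.001, -1.0]]
wrist_force: [0.2, 0.5, 1.2]
grip_width: 59.7
grip_force: 0.0
```

```bash
python3 - <<'E'
from h import *
np.set_printoptions(suppress=True,precision=2)
cam('wrist');c=cam('wrist','w7.png');st()
p=proj(c,(428,-191,11));print(p);go(428,-192,-5)
h=cv2.cvtColor(np.array(c['pixels']),cv2.COLOR_RGB2HSV);u0,v0=p.astype(int)
for u in range(u0-60,u0+61,4): print(u,h[v0,u],end=' ')
E
```

```text
{'clock': 13.383, 'ee_pos': [430.307, -188.107, 77.313], 'orientation': [[-0.081, 0.997, 0.001], [0.997, 0.081, -0.0], [-0.0, 0.001, -1.0]], 'wrist_force': [-0.687, -0.831, 0.655], 'grip_width': 59.863, 'grip_force': 0.0, 'joint_pos': [-0.485, -0.255, 1.786, 0.0, 1.609, -0.566]}
[253.7 203.8]
units [-0.09 -0.07  2.06] rows 3.0
193 [ 56  21 181] 197 [ 53  22 189] 201 [ 46  21 185] 205 [ 47  21 172] 209 [ 60  21 172] 213 [ 55  25 176] 217 [ 53  23 175] 221 [ 56  22 171] 225 [ 56  22 160] 229 [ 20  14 222] 233 [ 18  19 173] 237 [ 20   3 244] 241 [ 23   4 244] 245 [ 18   5 243] 249 [ 24   5 243] 253 [ 15   2 246] 257 [ 23   4 244] 261 [ 15   4 245] 265 [ 23   4 244] 269 [ 24   5 243] 273 [ 20   3 245] 277 [ 30   2 251] 281 [ 20   3 251] 285 [ 56  23 176] 289 [ 53  25 171] 293 [ 48  23 170] 297 [ 53  19 158] 301 [ 52  18 156] 305 [ 51  20 162] 309 [ 51  21 169] 313 [ 48  22 173]
```

```bash
python3 - <<'E'
from h import *
np.set_printoptions(suppress=True,precision=2)
c=cam('wrist')
q,w=blob(c,11,(215,297,160,245),lambda h,s,v:((h<33)&(s<40))|(v>212));x=fitc(w);print(x,fitc(w,23.5),q.min(0),q.max(0))
print(go(x[0][0]+.9,x[0][1]-1,-5))
E
```

```text
(array([ 428.65, -188.82,   23.51]), np.float64(0.3282238422920232)) (array([ 428.64, -188.82,   23.5 ]), np.float64(0.3295189447449785)) [227 173] [282 227]
units [-0.04 -0.02  2.06] rows 3.0
None
```

Emit:
send_rows:
  motion:
    - [[-0.045, -0.036, 0.6], [0, 0, 0]]
    - [[0, 0, 0.7], [0, 0, 0]]
    - [[0, 0, 0.6], [0, 0, 0]]
    - [[0, 0, 0.3], [0, 0, 0]]
    - [[0, 0, 0], [0, 0, 0]]

```text
clock: 13.85
ee_pos: [426.4, -189.5, -14.5]
orientation: [[-0.08, 0.997, -0.005], [0.997, 0.08, 0.003], [0.003, -0.005, -1.0]]
wrist_force: [-0.5, 0.2, -0.3]
grip_width: 59.7
grip_force: 0.0
```

Emit:
send_rows:
  motion:
    - [[0, 0, 0], [0, 0, 0]]
    - [[0, 0, 0], [0, 0, 0]]
    - [[0, 0, 0], [0, 0, 0]]
    - [[0, 0, 0], [0, 0, 0]]
    - [[0, 0, 0], [0, 0, 0]]

```text
clock: 14.27
ee_pos: [428.7, -191.5, -10.3]
orientation: [[-0.079, 0.997, 0.002], [0.997, 0.079, -0.001], [-0.001, 0.002, -1.0]]
wrist_force: [0.5, -0.8, -0.0]
grip_width: 59.6
grip_force: 0.0
```

```bash
python3 - <<'E'
from h import *
np.set_printoptions(suppress=True,precision=2)
c=cam('wrist','w8.png');st();s=telemetry.state()
q,w=blob(c,11,(190,325,170,310),lambda h,s,v:((h<33)&(s<40)&(v>60)));x=fitc(w);print(x,fitc(w,23.5),q.min(0),q.max(0))
h=cv2.cvtColor(np.array(c['pixels']),cv2.COLOR_RGB2HSV)
E
```

```text
{'clock': 14.317, 'ee_pos': [428.512, -191.453, -10.586], 'orientation': [[-0.079, 0.997, 0.001], [0.997, 0.079, -0.001], [-0.001, 0.001, -1.0]], 'wrist_force': [-0.821, 0.255, -0.558], 'grip_width': 59.768, 'grip_force': 0.0, 'joint_pos': [-0.493, -0.2, 1.899, -0.0, 1.441, -0.572]}
(array([ 428.41, -187.89,   23.87]), np.float64(0.5911690232157512)) (array([ 428.46, -187.92,   23.5 ]), np.float64(0.665969120565538)) [216 206] [299 286]
```

View pics/w8.png

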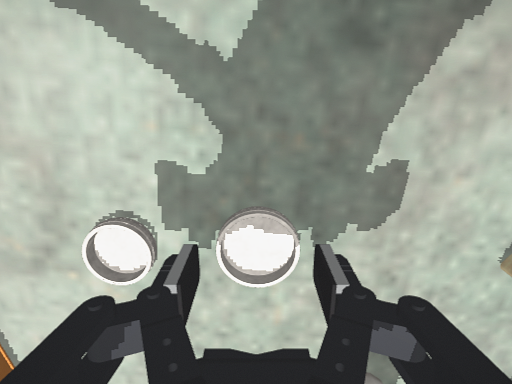

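Emit:
send_rows:
  motion:
    - [[0.05, 0.015, 0.05], [0, 0, 0]]
    - [[0, 0, 0.05], [0, 0, 0]]
    - [[0, 0, 0.05], [0, 0, 0]]
    - [[0, 0, 0.05], [0, 0, 0]]
    - [[0, 0, 0], [0, 0, 0]]

```text
clock: 14.73
ee_pos: [428.0, -188.9, -20.3]
orientation: [[-0.079, 0.997, -0.001], [0.997, 0.079, 0.001], [0.001, -0.001, -1.0]]
wrist_force: [-0.2, -0.3, -0.1]
grip_width: 59.8
grip_force: 0.0
```

Emit:
send_rows:
  motion:
    - [[0, 0, 0.025], [0, 0, 0]]
    - [[0, 0, 0.025], [0, 0, 0]]
    - [[0, 0, 0], [0, 0, 0]]
    - [[0, 0, 0], [0, 0, 0]]

```text
clock: 15.07
ee_pos: [428.4, -189.1, -21.6]
orientation: [[-0.079, 0.997, -0.0], [0.997, 0.079, 0.0], [0.0, -0.0, -1.0]]
wrist_force: [-0.6, 0.8, -0.4]
grip_width: 59.9
grip_force: 0.0
```

Emit:
send_rows:
  motion:
    - [[0, 0, 0.025], [0, 0, 0]]
    - [[0, 0, 0.025], [0, 0, 0]]
    - [[0, 0, 0], [0, 0, 0]]
    - [[0, 0, 0], [0, 0, 0]]

```text
clock: 15.4
ee_pos: [428.4, -189.1, -23.6]
orientation: [[-0.079, 0.997, -0.0], [0.997, 0.079, 0.0], [0.0, -0.0, -1.0]]
wrist_force: [-1.1, 0.3, -0.3]
grip_width: 59.7
grip_force: 0.0
```

Emit:
send_rows:
  motion:
    - [[0, 0, 0.025], [0, 0, 0]]
    - [[0, 0, 0.025], [0, 0, 0]]
    - [[0, 0, 0], [0, 0, 0]]

```text
clock: 15.65
ee_pos: [428.3, -189.0, -25.8]
orientation: [[-0.079, 0.997, -0.0], [0.997, 0.079, 0.0], [0.0, -0.0, -1.0]]
wrist_force: [0.3, -0.3, 0.2]
grip_width: 59.6
grip_force: 0.0
```

Emit:
send_rows:
  motion:
    - [[0, 0, 0.025], [0, 0, 0]]
    - [[0, 0, 0.025], [0, 0, 0]]
    - [[0, 0, 0], [0, 0, 0]]

```text
clock: 15.9
ee_pos: [428.3, -189.0, -27.8]
orientation: [[-0.079, 0.997, -0.0], [0.997, 0.079, 0.0], [0.0, -0.0, -1.0]]
wrist_force: [-0.2, 0.1, -0.1]
grip_width: 59.8
grip_force: 0.0
```

Emit:
send_rows:
  motion:
    - [[0, 0, 0], [0, 0, 0]]
    - [[0, 0, 0], [0, 0, 0]]
    - [[0, 0, 0], [0, 0, 0]]
  fingers: 0
  squeeze: 30

```text
clock: 16.15
ee_pos: [428.9, -189.4, -26.9]
orientation: [[-0.079, 0.997, 0.001], [0.997, 0.079, -0.001], [-0.001, 0.001, -1.0]]
wrist_force: [-0.4, 1.1, 3.1]
grip_width: 44.5
grip_force: 32.4
```

Emit:
send_rows:
  motion:
    - [[0, 0, -0.2], [0, 0, 0]]
    - [[0, 0, -0.7], [0, 0, 0]]
    - [[0, 0, -0.9], [0, 0, 0]]
    - [[0, 0, -0.9], [0, 0, 0]]
    - [[0, 0, -0.9], [0, 0, 0]]

```text
clock: 16.57
ee_pos: [427.8, -188.8, 118.1]
orientation: [[-0.079, 0.997, -0.001], [0.997, 0.079, 0.0], [0.0, -0.001, -1.0]]
wrist_force: [0.7, 0.0, 0.3]
grip_width: 44.6
grip_force: 30.8
```

Emit:
send_rows:
  motion:
    - [[0, 0, -0.5], [0, 0, 0]]
    - [[0, 0, 0], [0, 0, 0]]
    - [[0, 0, 0], [0, 0, 0]]
    - [[0, 0, 0], [0, 0, 0]]
    - [[0, 0, 0], [0, 0, 0]]

```text
clock: 16.98
ee_pos: [427.6, -188.7, 134.6]
orientation: [[-0.079, 0.997, -0.003], [0.997, 0.079, 0.002], [0.002, -0.003, -1.0]]
wrist_force: [0.7, 0.7, -1.1]
grip_width: 44.7
grip_force: 30.8
```

```bash
python3 - <<'E'
from h import *
np.set_printoptions(suppress=True,precision=2)
cam('wrist');c=cam('wrist','w9.png');st();s=telemetry.state();z=s['ee_pos'][2]+26.9+11
p=proj(c,(*s['ee_pos'][:2],z));print(p)
q,w=blob(c,z,(190,325,170,315),lambda h,s,v:((h<33)&(s<40)&(v>90))|(v>225));x=fitc(w);print(x,fitc(w,23.5),q.min(0),q.max(0),rel(c,x[0][:2],s))
go(547.7,247.1,60)
E
```

```text
{'clock': 17.083, 'ee_pos': [427.688, -188.711, 134.686], 'orientation': [[-0.079, 0.997, -0.003], [0.997, 0.079, 0.001], [0.002, -0.003, -1.0]], 'wrist_force': [0.714, -0.489, -0.325], 'grip_width': 44.799, 'grip_force': 30.789, 'joint_pos': [-0.488, -0.27, 1.697, -0.0, 1.717, -0.567]}
[257.37 271.57]
(array([ 428.08, -187.69,   24.54]), np.float64(1.7150116633357395)) (array([ 427.14, -187.38,   23.5 ]), np.float64(1.9146734788149655)) [211 222] [305 314] (np.float64(0.9833458640613202), np.float64(0.47152749591861676))
units [10.62  3.85  1.88] rows 12.0
```

```bash
python3 - <<'E'
from h import *
np.set_printoptions(suppress=True,precision=2)
c=cam('wrist');s=telemetry.state();z=s['ee_pos'][2]+26.9+11
h=cv2.cvtColor(np.array(c['pixels']),cv2.COLOR_RGB2HSV)
for v in range(212,322,4):print(v,h[v,258],end=' ')
print()
for u in range(196,322,4):print(u,h[268,u],end=' ')
st()
E
```

```text
212 [ 53  19 175] 216 [ 54  22 166] 220 [ 48  18 169] 224 [18 14 93] 228 [ 15  14 112] 232 [ 18  17 177] 236 [ 16  17 167] 240 [ 18  15 167] 244 [ 16  18 159] 248 [ 16  17 164] 252 [ 19  17 165] 256 [ 20   3 246] 260 [ 20   3 246] 264 [ 18   5 244] 268 [ 18   5 243] 272 [ 17   7 240] 276 [ 20   6 241] 280 [ 18   5 244] 284 [ 15   4 243] 288 [ 20   3 244] 292 [ 17  19 191] 296 [ 15  17 146] 300 [ 15  19 109] 304 [ 15  18 111] 308 [ 30   1 250] 312 [ 43  19 192] 316 [ 45  19 190] 320 [ 46  20 188] 
196 [30  3 98] 200 [ 0  0 80] 204 [120   8  33] 208 [150   8  31] 212 [ 18  17 152] 216 [ 17  18 102] 220 [ 20  15 151] 224 [ 17   7 242] 228 [ 23   4 243] 232 [ 24   5 243] 236 [ 20   6 243] 240 [ 21   7 241] 244 [ 19   9 236] 248 [ 15   6 243] 252 [ 20   3 245] 256 [ 20   6 242] 260 [ 24   5 242] 264 [ 20   6 243] 268 [ 18   5 244] 272 [ 18   5 243] 276 [ 18   5 243] 280 [ 18   5 242] 284 [ 18   5 243] 288 [ 20   3 245] 292 [ 18   5 245] 296 [ 17  15 117] 300 [ 18  18 166] 304 [120  16  31] 308 [150   9  29] 312 [ 0  0 85] 316 [30  3 97] 320 [ 0  0 97] {'clock': 17.133, 'ee_pos': [427.8, -188.798, 134.971], 'orientation': [[-0.079, 0.997, -0.002], [0.997, 0.079, 0.001], [0.001, -0.002, -1.0]], 'wrist_force': [-0.875, -0.483, -0.83], 'grip_width': 44.734, 'grip_force': 30.789, 'joint_pos': [-0.488, -0.27, 1.696, -0.0, 1.717, -0.567]}
```

```bash
python3 - <<'E'
from h import *
np.set_printoptions(suppress=True,precision=2)
c=cam('wrist');s=telemetry.state();z=s['ee_pos'][2]+26.9
for u,v,zz in((258,310.5,z+11),(258,230,z+11),(258,222,z+11),(258,222,z),(209.5,268,z+11),(302,268,z+11)):
  p=onz(c,u,v,zz);print(u,v,zz-z,p,rel(c,p[:2],s))
E
```

```text
258 310.5 11.0 [ 430.07 -211.97  173.18] (np.float64(-23.208584215096003), np.float64(0.2806460312290242))
258 230 11.0 [ 426.35 -166.15  173.18] (np.float64(22.766654902623618), np.float64(0.1842108511048306))
258 222 11.0 [ 426.02 -162.06  173.18] (np.float64(26.870573878457137), np.float64(0.17560269216439606))
258 222 0.0 [ 426.45 -166.86  162.18] (np.float64(22.045575370632363), np.float64(0.22704194585795978))
209.5 268 11.0 [ 404.15 -188.59  173.18] (np.float64(2.1458000609341363), np.float64(-23.718797481424403))
302 268 11.0 [ 449.65 -184.92  173.18] (np.float64(2.218862976005884), np.float64(21.932151919771687))
```

Emit:
send_rows:
  motion:
    - [[0.88, 0.32, 0], [0, 0, 0]]
    - [[0.88, 0.32, 0], [0, 0, 0]]
    - [[0.88, 0.32, 0], [0, 0, 0]]
    - [[0.88, 0.32, 0], [0, 0, 0]]
    - [[0.88, 0.32, 0], [0, 0, 0]]

```text
clock: 17.6
ee_pos: [478.3, -7.0, 136.1]
orientation: [[-0.078, 0.997, -0.0], [0.997, 0.078, 0.0], [0.0, -0.0, -1.0]]
wrist_force: [0.4, -1.1, -0.6]
grip_width: 44.5
grip_force: 30.8
```

Emit:
send_rows:
  motion:
    - [[0.88, 0.32, 0], [0, 0, 0]]
    - [[0.88, 0.32, 0], [0, 0, 0]]
    - [[0.88, 0.32, 0], [0, 0, 0]]
    - [[0.88, 0.32, 0], [0, 0, 0]]
    - [[0.88, 0.32, 0], [0, 0, 0]]

```text
clock: 18.02
ee_pos: [528.2, 173.8, 135.9]
orientation: [[-0.079, 0.997, -0.001], [0.997, 0.079, -0.0], [-0.0, -0.001, -1.0]]
wrist_force: [-0.1, -1.6, -0.4]
grip_width: 44.6
grip_force: 30.8
```

Emit:
send_rows:
  motion:
    - [[0.88, 0.32, 0.4], [0, 0, 0]]
    - [[0.88, 0.32, 0.6], [0, 0, 0]]
    - [[0, 0, 0.6], [0, 0, 0]]
    - [[0, 0, 0.6], [0, 0, 0]]
    - [[0, 0, 0], [0, 0, 0]]

```text
clock: 18.43
ee_pos: [544.0, 241.3, 42.7]
orientation: [[-0.08, 0.997, -0.011], [0.997, 0.08, -0.004], [-0.003, -0.011, -1.0]]
wrist_force: [-1.0, -0.7, -0.8]
grip_width: 44.9
grip_force: 30.8
```

Emit:
send_rows:
  motion:
    - [[0, 0, 0], [0, 0, 0]]
    - [[0, 0, 0], [0, 0, 0]]
    - [[0, 0, 0], [0, 0, 0]]
    - [[0, 0, 0], [0, 0, 0]]

```text
clock: 18.77
ee_pos: [548.9, 241.8, 52.5]
orientation: [[-0.078, 0.997, 0.004], [0.997, 0.078, 0.001], [0.001, 0.004, -1.0]]
wrist_force: [-0.5, 0.4, -0.9]
grip_width: 44.6
grip_force: 30.8
```

```bash
python3 - <<'E'
from h import *
cam('top');st();go(547.7,247.2,27)
E
```

```text
{'clock': 18.817, 'ee_pos': [548.695, 241.786, 52.218], 'orientation': [[-0.078, 0.997, 0.003], [0.997, 0.078, 0.001], [0.001, 0.003, -1.0]], 'wrist_force': [0.554, 0.187, -0.17], 'grip_width': 44.451, 'grip_force': 30.824, 'joint_pos': [0.358, 0.111, 1.483, 0.0, 1.544, 0.28]}
units [ 0.136 -0.016  0.631] rows 1.0
```

Emit:
send_rows:
  motion:
    - [[0.136, -0.016, 0.15], [0, 0, 0]]
    - [[0, 0, 0.2], [0, 0, 0]]
    - [[0, 0, 0.15], [0, 0, 0]]
    - [[0, 0, 0.05], [0, 0, 0]]
    - [[0, 0, 0], [0, 0, 0]]

```text
clock: 19.23
ee_pos: [545.7, 246.9, 26.3]
orientation: [[-0.079, 0.997, -0.003], [0.997, 0.079, -0.001], [-0.001, -0.003, -1.0]]
wrist_force: [-0.5, -0.8, -0.3]
grip_width: 44.2
grip_force: 30.8
```

Emit:
send_rows:
  motion:
    - [[0, 0, 0], [0, 0, 0]]
    - [[0, 0, 0], [0, 0, 0]]
    - [[0, 0, 0], [0, 0, 0]]
    - [[0, 0, 0], [0, 0, 0]]
    - [[0, 0, 0], [0, 0, 0]]

```text
clock: 19.65
ee_pos: [546.7, 247.2, 28.3]
orientation: [[-0.079, 0.997, 0.0], [0.997, 0.079, 0.0], [0.0, 0.001, -1.0]]
wrist_force: [0.0, -0.7, -0.6]
grip_width: 44.6
grip_force: 30.8
```

```bash
python3 - <<'E'
from h import *
cam('top');st();go(547.7,247.2,25)
E
```

```text
{'clock': 19.7, 'ee_pos': [546.688, 247.192, 28.238], 'orientation': [[-0.079, 0.997, 0.0], [0.997, 0.079, 0.0], [0.0, 0.0, -1.0]], 'wrist_force': [-0.647, -0.27, -0.194], 'grip_width': 44.477, 'grip_force': 30.824, 'joint_pos': [0.368, 0.129, 1.507, -0.0, 1.506, 0.289]}
units [-0.002  0.025  0.081] rows 1.0
```

Shift +1 mm in y‑tool, lower gently to contact (expected about z 24).

Emit:
send_rows:
  motion:
    - [[0, 0.025, 0.03], [0, 0, 0]]
    - [[0, 0, 0.03], [0, 0, 0]]
    - [[0, 0, 0.02], [0, 0, 0]]
    - [[0, 0, 0], [0, 0, 0]]
    - [[0, 0, 0], [0, 0, 0]]

```text
clock: 20.12
ee_pos: [547.5, 247.2, 24.6]
orientation: [[-0.079, 0.997, -0.0], [0.997, 0.079, -0.0], [-0.0, -0.0, -1.0]]
wrist_force: [-0.2, -0.3, -1.0]
grip_width: 44.6
grip_force: 30.8
```

Emit:
send_rows:
  motion:
    - [[0, 0, 0.02], [0, 0, 0]]
    - [[0, 0, 0], [0, 0, 0]]
    - [[0, 0, 0], [0, 0, 0]]

```text
clock: 20.37
ee_pos: [547.6, 247.3, 24.1]
orientation: [[-0.079, 0.997, 0.0], [0.997, 0.079, 0.0], [0.0, 0.0, -1.0]]
wrist_force: [-0.4, 0.0, 0.2]
grip_width: 44.6
grip_force: 31.0
```

Emit:
send_rows:
  motion:
    - [[0, 0, 0.015], [0, 0, 0]]
    - [[0, 0, 0], [0, 0, 0]]

```text
clock: 20.53
ee_pos: [547.7, 247.3, 24.0]
orientation: [[-0.079, 0.997, 0.0], [0.997, 0.079, 0.0], [0.0, 0.0, -1.0]]
wrist_force: [-1.8, -1.1, 4.4]
grip_width: 44.4
grip_force: 33.0
```

Emit:
send_rows:
  motion:
    - [[0, 0, 0], [0, 0, 0]]
    - [[0, 0, 0], [0, 0, 0]]
    - [[0, 0, 0], [0, 0, 0]]
  fingers: 1

```text
clock: 20.78
ee_pos: [547.4, 247.2, 23.0]
orientation: [[-0.079, 0.997, -0.0], [0.997, 0.079, -0.0], [-0.0, -0.0, -1.0]]
wrist_force: [0.4, 0.7, 0.4]
grip_width: 78.8
grip_force: 0.0
```

Emit:
send_rows:
  motion:
    - [[0, 0, -0.6], [0, 0, 0]]
    - [[0, 0, -1], [0, 0, 0]]
    - [[-0.3, 0, -1], [0, 0, 0]]
    - [[-0.9, 0, -0.8], [0, 0, 0]]
    - [[-0.8, 0, 0], [0, 0, 0]]

```text
clock: 21.2
ee_pos: [556.1, 173.3, 163.5]
orientation: [[-0.082, 0.997, 0.012], [0.997, 0.082, 0.003], [0.002, 0.012, -1.0]]
wrist_force: [1.5, -1.0, 1.1]
grip_width: 85.6
grip_force: 0.0
```

Emit:
send_rows:
  motion:
    - [[0, 0, 0], [0, 0, 0]]
    - [[0, 0, 0], [0, 0, 0]]
    - [[0, 0, 0], [0, 0, 0]]
    - [[0, 0, 0], [0, 0, 0]]

```text
clock: 21.53
ee_pos: [552.9, 173.0, 153.7]
orientation: [[-0.08, 0.997, -0.002], [0.997, 0.08, -0.0], [0.0, -0.002, -1.0]]
wrist_force: [0.3, 1.3, -0.7]
grip_width: 85.5
grip_force: 0.0
```

```bash
python3 - <<'E'
from h import *
np.set_printoptions(suppress=True,precision=2)
c=cam('wrist','w10.png');st();p=proj(c,(547,248,51));u,v=p.astype(int);print(p)
B=(u-58,u+58,max(0,v-58),v+58)
q,w=blob(c,51,B,lambda h,s,v:(s>65)&(h>55)&(h<95)&(v>40));print('lid',fitc(w),fitc(w,31.),q.min(0),q.max(0))
q,w=blob(c,62,(u-32,u+32,v-38,v+32),lambda h,s,v:(s<30)&(v>85));print('cap',fitc(w),q.min(0),q.max(0))
q,w=blob(c,30,(256,420,180,383),lambda h,s,v:(s>112)&(h<17)&(v>50));print('sq',circ(w),cv2.minAreaRect(w),q.min(0),q.max(0))
E
```

```text
{'clock': 21.583, 'ee_pos': [552.927, 173.195, 153.757], 'orientation': [[-0.08, 0.997, -0.002], [0.997, 0.08, -0.0], [-0.0, -0.002, -1.0]], 'wrist_force': [-0.807, -0.032, 0.114], 'grip_width': 85.354, 'grip_force': 0.0, 'joint_pos': [0.245, 0.033, 1.384, 0.0, 1.726, 0.165]}
[257.17 104.34]
lid (array([546.95, 248.29,  30.27]), np.float64(0.09291080335987427)) (array([546.93, 248.12,  31.  ]), np.float64(0.7143782876015364)) [222  66] [292 139]
cap (array([547.05, 246.21,  22.98]), np.float64(0.08613161438023682)) [230  78] [285 135]
sq (array([584.22,  36.77]), np.float64(69.93159948358084)) ((584.3160400390625, 37.221717834472656), (42.971920013427734, 90.61754608154297), 4.563379287719727) [256 262] [294 328]
```

View pics/w10.png

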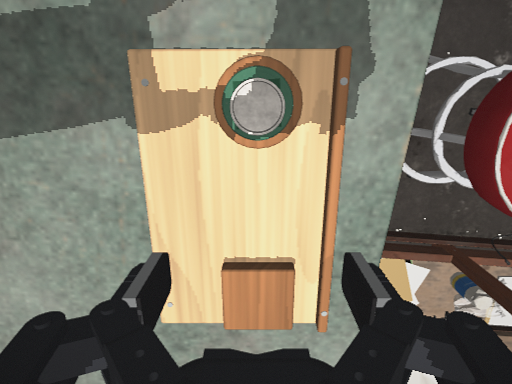

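```bash
python3 - <<'E'
from h import *
np.set_printoptions(suppress=True,precision=2)
c=cam('wrist');h=cv2.cvtColor(np.array(c['pixels']),cv2.COLOR_RGB2HSV)
print([(v,h[v,240].tolist()) for v in range(256,336,4)])
for vm in(130,160,180):
  q,w=blob(c,30,(205,308,255,340),lambda h,s,v:(s>112)&(h<17)&(v>vm));print('sq',circ(w),cv2.minAreaRect(w),q.min(0),q.max(0))
  print(cv2.approxPolyDP(w.reshape(-1,1,2),10,True)[:,0])
E
```

```text
[(256, [22, 78, 248]), (260, [16, 99, 172]), (264, [13, 124, 70]), (268, [14, 120, 66]), (272, [13, 137, 186]), (276, [13, 136, 191]), (280, [13, 137, 190]), (284, [13, 135, 189]), (288, [13, 136, 188]), (292, [13, 136, 188]), (296, [13, 136, 188]), (300, [13, 136, 189]), (304, [13, 137, 188]), (308, [13, 136, 189]), (312, [13, 137, 190]), (316, [13, 137, 188]), (320, [13, 137, 190]), (324, [13, 136, 189]), (328, [13, 140, 195]), (332, [46, 20, 140])]
sq (array([565.09,  30.64]), np.float64(91.69351319702216)) ((565.0997924804688, 30.649015426635742), (82.32505798339844, 80.43103790283203), 4.7039103507995605) [221 270] [294 328]
[[600.25  73.84]
 [608.54  -6.13]
 [528.19 -12.74]
 [521.2   66.1 ]]
sq (array([564.9 ,  29.86]), np.float64(90.65400196846737)) ((565.1572875976562, 30.001758575439453), (82.32526397705078, 79.14232635498047), 4.69596004486084) [221 271] [293 328]
[[601.67  71.37]
 [607.34  -6.23]
 [529.39 -12.64]
 [521.2   66.1 ]]
sq (array([563.63,  29.74]), np.float64(88.37070922450899)) ((564.0680541992188, 29.245466232299805), (80.06047821044922, 77.84843444824219), 4.669355392456055) [221 272] [292 328]
[[600.56  71.28]
 [606.15   4.06]
 [529.39 -12.64]
 [522.37  64.89]]
```

Emit:
send_rows:
  motion:
    - [[-0.9, -0.175, 0], [0, 0, 0]]
    - [[-0.9, -0.175, 0], [0, 0, 0]]
    - [[-0.9, -0.175, 0], [0, 0, 0]]
    - [[-0.9, -0.175, 0], [0, 0, 0]]
    - [[-0.9, -0.175, 0], [0, 0, 0]]

```text
clock: 22.05
ee_pos: [532.3, -10.5, 154.5]
orientation: [[-0.081, 0.997, -0.001], [0.997, 0.081, 0.0], [0.0, -0.001, -1.0]]
wrist_force: [0.4, 0.3, 0.2]
grip_width: 84.9
grip_force: 0.0
```

Emit:
send_rows:
  motion:
    - [[-0.9, -0.175, 0], [0, 0, 0]]
    - [[-0.9, -0.175, 0], [0, 0, 0]]
    - [[-0.9, -0.175, 0], [0, 0, 0]]
    - [[-0.9, -0.175, 0], [0, 0, 0]]
    - [[-0.9, -0.175, 0], [0, 0, 0]]

```text
clock: 22.47
ee_pos: [511.8, -193.0, 154.6]
orientation: [[-0.08, 0.997, -0.0], [0.997, 0.08, 0.0], [0.0, -0.0, -1.0]]
wrist_force: [0.6, 0.4, 0.5]
grip_width: 85.2
grip_force: 0.0
```

Emit:
send_rows:
  motion:
    - [[-0.9, -0.175, 0], [0, 0, 0]]
    - [[-0.9, -0.175, 0], [0, 0, 0]]
    - [[-0.9, -0.175, 0], [0, 0, 0]]
    - [[0, 0, 0], [0, 0, 0]]
    - [[0, 0, 0], [0, 0, 0]]

```text
clock: 22.88
ee_pos: [499.3, -302.3, 153.9]
orientation: [[-0.077, 0.997, -0.001], [0.997, 0.077, 0.001], [0.001, -0.001, -1.0]]
wrist_force: [-0.4, 0.4, -0.7]
grip_width: 85.3
grip_force: 0.0
```

Emit:
send_rows:
  motion:
    - [[0, 0, 0], [0, 0, 0]]
    - [[0, 0, 0], [0, 0, 0]]
    - [[0, 0, 0], [0, 0, 0]]

```text
clock: 23.13
ee_pos: [500.2, -299.8, 155.1]
orientation: [[-0.081, 0.997, 0.0], [0.997, 0.081, 0.0], [0.0, 0.0, -1.0]]
wrist_force: [0.6, -0.0, 0.1]
grip_width: 85.6
grip_force: 0.0
```

```bash
python3 - <<'E'
from h import *
np.set_printoptions(suppress=True,precision=2)
c=cam('wrist','w11.png');st();p=proj(c,(500,-301,84));print(p)
h=cv2.cvtColor(np.array(c['pixels']),cv2.COLOR_RGB2HSV);u0,v0=p.astype(int)
print([(u,h[v0,u].tolist()) for u in range(u0-64,u0+65,6)])
q,w=blob(c,84,(u0-70,u0+70,v0-70,v0+70),lambda h,s,v:(h>98)&(h<130)&(s>50)&(v>60));print(fitc(w),fitc(w,22.5),q.min(0),q.max(0))
# torches: triangulate later
q,w=blob(c,114,(180,420,v0+40,383),lambda h,s,v:(s<12)&(v>200));print(fitc(w),q.min(0),q.max(0))
E
```

```text
{'clock': 23.183, 'ee_pos': [500.196, -299.992, 155.195], 'orientation': [[-0.081, 0.997, 0.0], [0.997, 0.081, 0.0], [-0.0, 0.0, -1.0]], 'wrist_force': [-0.117, -0.561, -0.66], 'grip_width': 85.233, 'grip_force': 0.0, 'joint_pos': [-0.599, 0.041, 1.373, 0.0, 1.727, -0.68]}
[256.47 200.04]
[(192, [43, 21, 196]), (198, [32, 17, 192]), (204, [34, 18, 194]), (210, [35, 17, 180]), (216, [41, 20, 182]), (222, [43, 22, 187]), (228, [42, 21, 180]), (234, [48, 22, 172]), (240, [107, 33, 240]), (246, [109, 38, 237]), (252, [109, 32, 237]), (258, [107, 82, 235]), (264, [108, 55, 236]), (270, [107, 49, 236]), (276, [107, 43, 236]), (282, [109, 37, 237]), (288, [109, 101, 159]), (294, [38, 17, 178]), (300, [40, 17, 175]), (306, [39, 18, 188]), (312, [49, 21, 199]), (318, [49, 18, 193])]
(array([ 505.23, -301.31,   22.93]), np.float64(0.6441887256074239)) (array([ 505.18, -301.  ,   22.5 ]), np.float64(0.6675823483755322)) [237 174] [288 227]
(array([ 490.77, -415.39,   15.79]), np.float64(0.09974304911356198)) [217 320] [253 348]
```

View pics/w11.png

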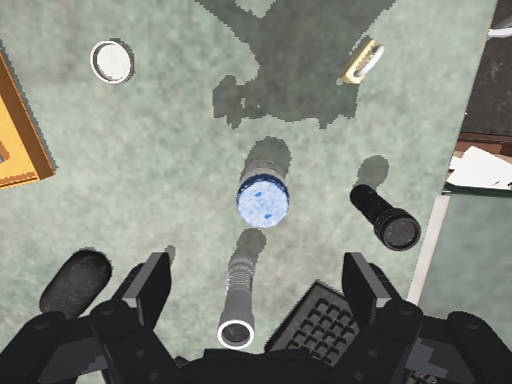

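Emit:
send_rows:
  motion:
    - [[-0.06, 0.14, 0.5], [0, 0, 0]]
    - [[0, 0, 0.8], [0, 0, 0]]
    - [[0, 0, 0.8], [0, 0, 0]]
    - [[0, 0, 0.8], [0, 0, 0]]
    - [[0, 0, 0.5], [0, 0, 0]]

```text
clock: 23.6
ee_pos: [504.4, -301.3, 15.3]
orientation: [[-0.08, 0.997, -0.003], [0.997, 0.08, 0.002], [0.003, -0.003, -1.0]]
wrist_force: [-0.8, 0.3, 0.8]
grip_width: 85.5
grip_force: 0.0
```

Emit:
send_rows:
  motion:
    - [[0, 0, 0.3], [0, 0, 0]]
    - [[0, 0, 0.1], [0, 0, 0]]
    - [[0, 0, 0], [0, 0, 0]]
    - [[0, 0, 0], [0, 0, 0]]
    - [[0, 0, 0], [0, 0, 0]]

```text
clock: 24.02
ee_pos: [506.7, -304.0, 5.4]
orientation: [[-0.079, 0.997, 0.003], [0.997, 0.079, -0.002], [-0.002, 0.003, -1.0]]
wrist_force: [-0.0, -0.2, 0.0]
grip_width: 85.4
grip_force: 0.0
```

Emit:
send_rows:
  motion:
    - [[0, 0, 0], [0, 0, 0]]
    - [[0, 0, 0], [0, 0, 0]]
    - [[0, 0, 0], [0, 0, 0]]

```text
clock: 24.27
ee_pos: [505.8, -303.6, 3.9]
orientation: [[-0.079, 0.997, 0.001], [0.997, 0.079, -0.001], [-0.001, 0.001, -1.0]]
wrist_force: [0.4, -0.3, -1.1]
grip_width: 85.7
grip_force: 0.0
```

```bash
python3 - <<'E'
from h import *
np.set_printoptions(suppress=True,precision=2)
c=cam('wrist');st();s=telemetry.state()
p=proj(c,(505,-301,84));u0,v0=p.astype(int);print(p)
q,w=blob(c,84,(u0-90,u0+90,v0-80,min(383,v0+100)),lambda h,s,v:(h>98)&(h<118)&(s>28)&(v>100));print(fitc(w),fitc(w,22.5),q.min(0),q.max(0))
E
```

```text
{'clock': 24.317, 'ee_pos': [505.675, -303.52, 3.61], 'orientation': [[-0.079, 0.997, 0.001], [0.997, 0.079, -0.001], [-0.001, 0.001, -1.0]], 'wrist_force': [0.055, 0.186, -0.823], 'grip_width': 85.415, 'grip_force': 0.0, 'joint_pos': [-0.598, 0.119, 1.563, -0.0, 1.459, -0.677]}
[256.44 330.81]
(array([ 505.4 , -299.72,   21.57]), np.float64(1.3517529498929297)) (array([ 505.62, -299.07,   22.5 ]), np.float64(1.728557432088706)) [198 262] [317 354]
```

Emit:
send_rows:
  motion:
    - [[0.045, 0, 0], [0, 0, 0]]
    - [[0, 0, 0], [0, 0, 0]]

```text
clock: 24.48
ee_pos: [505.3, -301.3, 3.0]
orientation: [[-0.079, 0.997, 0.0], [0.997, 0.079, 0.0], [0.0, 0.0, -1.0]]
wrist_force: [-0.5, 0.2, -0.2]
grip_width: 85.4
grip_force: 0.0
```

Emit:
send_rows:
  motion:
    - [[0, 0, 0], [0, 0, 0]]
    - [[0, 0, 0], [0, 0, 0]]
    - [[0, 0, 0], [0, 0, 0]]
    - [[0, 0, 0], [0, 0, 0]]
  fingers: 0
  squeeze: 40

```text
clock: 24.82
ee_pos: [505.5, -301.5, 3.4]
orientation: [[-0.079, 0.997, 0.0], [0.997, 0.079, 0.0], [0.0, 0.0, -1.0]]
wrist_force: [0.6, -0.3, 0.4]
grip_width: 45.4
grip_force: 28.8
```

Emit:
send_rows:
  motion:
    - [[0, 0, 0], [0, 0, 0]]
    - [[0, 0, 0], [0, 0, 0]]
    - [[0, 0, 0], [0, 0, 0]]

```text
clock: 25.07
ee_pos: [505.5, -301.6, 3.2]
orientation: [[-0.079, 0.997, 0.001], [0.997, 0.079, -0.0], [-0.0, 0.001, -1.0]]
wrist_force: [0.7, 0.7, 2.3]
grip_width: 45.0
grip_force: 30.0
```

Emit:
send_rows:
  motion:
    - [[0, 0, -0.2], [0, 0, 0]]
    - [[0, 0, -0.5], [0, 0, 0]]
    - [[0, 0, -0.7], [0, 0, 0]]
    - [[0, 0, -0.7], [0, 0, 0]]
    - [[0.4, 0.1, -0.3], [0, 0, 0]]

```text
clock: 25.48
ee_pos: [508.5, -288.0, 103.7]
orientation: [[-0.076, 0.997, 0.004], [0.997, 0.076, -0.004], [-0.005, 0.003, -1.0]]
wrist_force: [0.0, -0.0, 1.4]
grip_width: 45.1
grip_force: 33.7
```

Emit:
send_rows:
  motion:
    - [[0.8, 0.23, 0], [0, 0, 0]]
    - [[0.9, 0.23, 0], [0, 0, 0]]
    - [[0.9, 0.23, 0], [0, 0, 0]]
    - [[0.9, 0.23, 0], [0, 0, 0]]
    - [[0.9, 0.23, 0], [0, 0, 0]]

```text
clock: 25.9
ee_pos: [539.8, -104.7, 99.4]
orientation: [[-0.078, 0.997, -0.0], [0.997, 0.078, -0.0], [-0.0, -0.0, -1.0]]
wrist_force: [0.3, -0.1, -0.4]
grip_width: 45.4
grip_force: 33.6
```

Emit:
send_rows:
  motion:
    - [[0.9, 0.23, 0], [0, 0, 0]]
    - [[0.9, 0.23, 0], [0, 0, 0]]
    - [[0.8, 0.23, 0], [0, 0, 0]]
    - [[0.4, 0.2, 0], [0, 0, 0]]
    - [[0.2, 0, 0], [0, 0, 0]]

```text
clock: 26.32
ee_pos: [565.8, 27.0, 99.1]
orientation: [[-0.082, 0.997, 0.0], [0.997, 0.082, 0.001], [0.001, 0.0, -1.0]]
wrist_force: [0.3, -0.0, -0.6]
grip_width: 45.5
grip_force: 33.6
```

Emit:
send_rows:
  motion:
    - [[0, 0, 0.2], [0, 0, 0]]
    - [[0, 0, 0.3], [0, 0, 0]]
    - [[0, 0, 0.3], [0, 0, 0]]
    - [[0, 0, 0], [0, 0, 0]]
    - [[0, 0, 0], [0, 0, 0]]

```text
clock: 26.73
ee_pos: [564.1, 23.0, 64.9]
orientation: [[-0.077, 0.997, -0.004], [0.997, 0.077, -0.0], [0.0, -0.004, -1.0]]
wrist_force: [0.9, -0.9, 0.2]
grip_width: 45.7
grip_force: 33.6
```

Emit:
send_rows:
  motion:
    - [[0, 0, 0], [0, 0, 0]]
    - [[0, 0, 0], [0, 0, 0]]
    - [[0, 0, 0], [0, 0, 0]]

```text
clock: 26.98
ee_pos: [565.8, 23.9, 67.8]
orientation: [[-0.078, 0.997, 0.001], [0.997, 0.078, -0.0], [-0.0, 0.001, -1.0]]
wrist_force: [-0.2, 0.8, -0.1]
grip_width: 45.2
grip_force: 33.6
```

```bash
python3 - <<'E'
from h import *
np.set_printoptions(suppress=True,precision=2)
c=cam('wrist');st();s=telemetry.state();zt=s['ee_pos'][2]-3.2+84
p=proj(c,(*s['ee_pos'][:2],zt));u0,v0=p.astype(int);print(p)
q,w=blob(c,zt,(u0-90,u0+90,v0-80,min(383,v0+100)),lambda h,s,v:(h>98)&(h<118)&(s>28)&(v>100));x=fitc(w);print(x,fitc(w,22.5),q.min(0),q.max(0),rel(c,x[0][:2],s))
go(566,28.2,36)
E
```

```text
{'clock': 27.033, 'ee_pos': [565.775, 23.982, 67.705], 'orientation': [[-0.078, 0.997, 0.001], [0.997, 0.078, -0.0], [-0.0, 0.001, -1.0]], 'wrist_force': [0.932, 0.513, 0.142], 'grip_width': 45.378, 'grip_force': 33.584, 'joint_pos': [-0.018, 0.017, 1.553, -0.0, 1.57, -0.096]}
[258.16 337.77]
(array([564.52,  27.68,  19.88]), np.float64(1.2382933948900057)) (array([564.98,  24.58,  22.5 ]), np.float64(2.6977125277231613)) [199 284] [312 353] (np.float64(3.7822487896787544), np.float64(-0.9602365025666078))
units [0.1  0.01 0.79] rows 1.0
```

Emit:
send_rows:
  motion:
    - [[0.09, 0.01, 0.2], [0, 0, 0]]
    - [[0, 0, 0.25], [0, 0, 0]]
    - [[0, 0, 0.2], [0, 0, 0]]
    - [[0, 0, 0.08], [0, 0, 0]]
    - [[0, 0, 0], [0, 0, 0]]

```text
clock: 27.45
ee_pos: [564.3, 28.0, 35.5]
orientation: [[-0.079, 0.997, -0.004], [0.997, 0.079, -0.0], [0.0, -0.004, -1.0]]
wrist_force: [-0.0, -0.9, -0.9]
grip_width: 45.2
grip_force: 33.6
```

Emit:
send_rows:
  motion:
    - [[0, 0, 0], [0, 0, 0]]
    - [[0, 0, 0], [0, 0, 0]]
    - [[0, 0, 0], [0, 0, 0]]
    - [[0, 0, 0], [0, 0, 0]]
    - [[0, 0, 0], [0, 0, 0]]

```text
clock: 27.87
ee_pos: [565.8, 27.8, 38.2]
orientation: [[-0.079, 0.997, 0.001], [0.997, 0.079, -0.0], [-0.0, 0.001, -1.0]]
wrist_force: [-0.3, 0.1, 0.4]
grip_width: 45.2
grip_force: 33.6
```

Emit:
send_rows:
  motion:
    - [[0, 0, 0.05], [0, 0, 0]]
    - [[0, 0, 0.04], [0, 0, 0]]
    - [[0, 0, 0.02], [0, 0, 0]]
    - [[0, 0, 0], [0, 0, 0]]
    - [[0, 0, 0], [0, 0, 0]]

```text
clock: 28.28
ee_pos: [565.5, 27.8, 33.6]
orientation: [[-0.079, 0.997, 0.0], [0.997, 0.079, -0.0], [-0.0, 0.0, -1.0]]
wrist_force: [-0.3, -0.4, 2.2]
grip_width: 45.3
grip_force: 33.6
```

Emit:
send_rows:
  motion:
    - [[0, 0, 0.02], [0, 0, 0]]
    - [[0, 0, 0], [0, 0, 0]]
    - [[0, 0, 0], [0, 0, 0]]

```text
clock: 28.53
ee_pos: [565.6, 27.8, 33.5]
orientation: [[-0.079, 0.997, 0.0], [0.997, 0.079, -0.0], [-0.0, 0.0, -1.0]]
wrist_force: [-2.2, -1.0, 6.0]
grip_width: 45.4
grip_force: 33.8
```

Emit:
send_rows:
  motion:
    - [[0, 0, 0], [0, 0, 0]]
    - [[0, 0, 0], [0, 0, 0]]
    - [[0, 0, 0], [0, 0, 0]]
    - [[0, 0, -0.3], [0, 0, 0]]
  fingers: 1

```text
clock: 28.87
ee_pos: [563.7, 27.9, 41.8]
orientation: [[-0.079, 0.997, -0.005], [0.997, 0.079, 0.0], [0.001, -0.005, -1.0]]
wrist_force: [-0.2, 0.3, -0.5]
grip_width: 85.3
grip_force: 0.0
```

Emit:
send_rows:
  motion:
    - [[0, 0, -0.7], [0, 0, 0]]
    - [[0, 0, -0.9], [0, 0, 0]]
    - [[0, 0, -0.9], [0, 0, 0]]
    - [[0, 0, -0.5], [0, 0, 0]]
    - [[0, 0, 0], [0, 0, 0]]

```text
clock: 29.28
ee_pos: [568.0, 27.9, 172.5]
orientation: [[-0.079, 0.997, 0.011], [0.997, 0.079, -0.0], [-0.001, 0.011, -1.0]]
wrist_force: [0.4, -0.2, 0.6]
grip_width: 85.5
grip_force: 0.0
```

Emit:
send_rows:
  motion:
    - [[0, 0, 0], [0, 0, 0]]
    - [[0, 0, 0], [0, 0, 0]]
    - [[0, 0, 0], [0, 0, 0]]
    - [[0, 0, 0], [0, 0, 0]]

```text
clock: 29.62
ee_pos: [564.7, 27.9, 162.6]
orientation: [[-0.079, 0.997, -0.003], [0.997, 0.079, 0.0], [0.0, -0.003, -1.0]]
wrist_force: [0.0, 0.7, 0.2]
grip_width: 85.1
grip_force: 0.0
```

```bash
python3 - <<'E'
from h import *
np.set_printoptions(suppress=True,precision=2)
c=cam('wrist','w12.png');st();p=proj(c,(566,28,114));u0,v0=p.astype(int);print(p)
q,w=blob(c,114,(u0-80,u0+80,v0-70,v0+70),lambda h,s,v:(h>98)&(h<130)&(s>28)&(v>60));print(fitc(w),fitc(w,22.5),q.min(0),q.max(0))
q,w=blob(c,30,(u0-100,u0+100,v0-110,v0+120),lambda h,s,v:((s>112)&(h<17)&(v>130))|((h>98)&(h<130)&(s>28)&(v>60)));print('sq',circ(w),cv2.minAreaRect(w),q.min(0),q.max(0));print(cv2.approxPolyDP(w.reshape(-1,1,2),8,True)[:,0])
E
```

```text
{'clock': 29.667, 'ee_pos': [564.818, 27.863, 162.829], 'orientation': [[-0.079, 0.997, -0.003], [0.997, 0.079, 0.0], [0.0, -0.003, -1.0]], 'wrist_force': [-0.014, -0.11, 0.377], 'grip_width': 85.46, 'grip_force': 0.0, 'joint_pos': [-0.011, -0.003, 1.405, 0.0, 1.743, -0.09]}
[258.84 208.43]
(array([565.17,  28.2 ,  23.49]), np.float64(0.7599883143305196)) (array([565.33,  28.08,  22.5 ]), np.float64(1.1074740608422986)) [230 177] [286 236]
sq (array([565.94,  20.99]), np.float64(101.14778329870109)) ((566.2505493164062, 16.537647247314453), (82.5341796875, 107.49500274658203), 4.549703598022461) [217 138] [299 236]
[[601.81  72.3 ]
 [608.48  -7.66]
 [581.77 -34.9 ]
 [556.36 -35.73]
 [527.84 -12.99]
 [521.68  64.93]]
```

Emit:
send_rows:
  motion:
    - [[-0.9, -0.22, 0], [0, 0, 0]]
    - [[-0.9, -0.22, 0], [0, 0, 0]]
    - [[-0.9, -0.22, 0], [0, 0, 0]]
    - [[-0.9, -0.22, 0], [0, 0, 0]]
    - [[-0.9, -0.22, 0], [0, 0, 0]]

```text
clock: 30.08
ee_pos: [535.0, -156.4, 163.8]
orientation: [[-0.079, 0.997, -0.001], [0.997, 0.079, 0.0], [0.0, -0.001, -1.0]]
wrist_force: [1.2, 0.2, 0.3]
grip_width: 85.3
grip_force: 0.0
```

Emit:
send_rows:
  motion:
    - [[-0.9, -0.22, 0], [0, 0, 0]]
    - [[-0.9, -0.22, 0], [0, 0, 0]]
    - [[-0.9, -0.22, 0], [0, 0, 0]]
    - [[-0.9, -0.22, 0], [0, 0, 0]]
    - [[-0.9, -0.22, 0], [0, 0, 0]]

```text
clock: 30.5
ee_pos: [505.3, -339.5, 163.7]
orientation: [[-0.079, 0.997, -0.001], [0.997, 0.079, 0.001], [0.001, -0.001, -1.0]]
wrist_force: [1.1, 0.5, 0.5]
grip_width: 85.4
grip_force: 0.0
```

Emit:
send_rows:
  motion:
    - [[-0.9, -0.25, 0], [0, 0, 0]]
    - [[-0.9, -0.25, 0], [0, 0, 0]]
    - [[0, 0, 0], [0, 0, 0]]
    - [[0, 0, 0], [0, 0, 0]]
    - [[0, 0, 0], [0, 0, 0]]

```text
clock: 30.92
ee_pos: [491.7, -410.8, 163.6]
orientation: [[-0.078, 0.997, -0.001], [0.997, 0.078, 0.002], [0.002, -0.001, -1.0]]
wrist_force: [0.9, -0.0, -0.4]
grip_width: 85.1
grip_force: 0.0
```

Emit:
send_rows:
  motion:
    - [[0, 0, 0], [0, 0, 0]]
    - [[0, 0, 0], [0, 0, 0]]

```text
clock: 31.08
ee_pos: [492.5, -409.9, 164.8]
orientation: [[-0.081, 0.997, 0.0], [0.997, 0.081, 0.0], [0.0, 0.0, -1.0]]
wrist_force: [0.4, 0.5, -0.1]
grip_width: 85.2
grip_force: 0.0
```

```bash
python3 - <<'E'
from h import *
np.set_printoptions(suppress=True,precision=2)
c=cam('wrist','w13.png');st();p=proj(c,(491,-416,114));u0,v0=p.astype(int);print(p)
q,w=blob(c,114,(u0-40,u0+40,v0-40,v0+40),lambda h,s,v:(s<12)&(v>200));x=fitc(w);print(x,q.min(0),q.max(0))
go(x[0][0]+.5,x[0][1]-.5,43)
t=cam('top');print([onz(t,u,v,20)[:2] for u,v in((376,135),(417,138))])
E
```

```text
{'clock': 31.133, 'ee_pos': [492.561, -410.004, 164.941], 'orientation': [[-0.081, 0.997, 0.0], [0.997, 0.081, -0.0], [-0.0, 0.0, -1.0]], 'wrist_force': [-0.132, 0.112, 0.854], 'grip_width': 85.345, 'grip_force': 0.0, 'joint_pos': [-0.747, 0.197, 1.188, 0.0, 1.756, -0.828]}
[254.34 214.49]
(array([ 490.74, -416.24,   15.92]), np.float64(0.06262777549956766)) [234 196] [274 233]
units [-0.17 -0.05  3.05] rows 4.0
[array([ 575.19, -427.6 ]), array([ 530.66, -534.89])]
```

Emit:
send_rows:
  motion:
    - [[-0.167, -0.048, 0.3], [0, 0, 0]]
    - [[0, 0, 0.7], [0, 0, 0]]
    - [[0, 0, 0.8], [0, 0, 0]]
    - [[0, 0, 0.7], [0, 0, 0]]
    - [[0, 0, 0.4], [0, 0, 0]]

```text
clock: 31.6
ee_pos: [488.9, -416.7, 43.2]
orientation: [[-0.079, 0.997, -0.004], [0.997, 0.079, 0.004], [0.004, -0.004, -1.0]]
wrist_force: [-0.7, -0.2, -0.3]
grip_width: 85.4
grip_force: 0.0
```

Emit:
send_rows:
  motion:
    - [[0, 0, 0.15], [0, 0, 0]]
    - [[0, 0, 0], [0, 0, 0]]
    - [[0, 0, 0], [0, 0, 0]]
    - [[0, 0, 0], [0, 0, 0]]
    - [[0, 0, 0], [0, 0, 0]]

```text
clock: 32.02
ee_pos: [491.4, -419.0, 44.9]
orientation: [[-0.079, 0.997, 0.003], [0.997, 0.079, -0.003], [-0.003, 0.002, -1.0]]
wrist_force: [-0.2, 0.1, 0.4]
grip_width: 85.5
grip_force: 0.0
```

```bash
python3 - <<'E'
from h import *
cam('top');st();go(491.2,-416.8,43)
E
```

```text
{'clock': 32.067, 'ee_pos': [491.303, -418.872, 44.677], 'orientation': [[-0.079, 0.997, 0.002], [0.997, 0.079, -0.002], [-0.002, 0.002, -1.0]], 'wrist_force': [0.452, 0.935, -0.533], 'grip_width': 85.314, 'grip_force': 0.0, 'joint_pos': [-0.759, 0.236, 1.356, -0.0, 1.546, -0.838]}
units [0.052 0.001 0.042] rows 1.0
```

Emit:
send_rows:
  motion:
    - [[0.05, 0, 0.03], [0, 0, 0]]
    - [[0, 0, 0], [0, 0, 0]]
    - [[0, 0, 0], [0, 0, 0]]
    - [[0, 0, 0], [0, 0, 0]]

```text
clock: 32.4
ee_pos: [490.4, -416.1, 41.5]
orientation: [[-0.079, 0.997, 0.0], [0.997, 0.079, -0.0], [-0.0, 0.0, -1.0]]
wrist_force: [-0.0, -0.8, -0.1]
grip_width: 85.4
grip_force: 0.0
```

Emit:
send_rows:
  motion:
    - [[0, 0, 0], [0, 0, 0]]
    - [[0, 0, 0], [0, 0, 0]]
    - [[0, 0, 0], [0, 0, 0]]
    - [[0, 0, 0], [0, 0, 0]]
    - [[0, 0, 0], [0, 0, 0]]
  fingers: 0
  squeeze: 40

```text
clock: 32.82
ee_pos: [490.5, -416.1, 41.5]
orientation: [[-0.079, 0.997, 0.0], [0.997, 0.079, -0.0], [-0.0, 0.0, -1.0]]
wrist_force: [0.2, 0.8, -2.0]
grip_width: 32.0
grip_force: 39.6
```

Emit:
send_rows:
  motion:
    - [[0, 0, 0], [0, 0, 0]]
    - [[0, 0, 0], [0, 0, 0]]
    - [[0, 0, 0], [0, 0, 0]]

```text
clock: 33.07
ee_pos: [490.5, -416.2, 41.5]
orientation: [[-0.079, 0.997, 0.0], [0.997, 0.079, -0.0], [-0.0, 0.0, -1.0]]
wrist_force: [1.3, 0.2, 0.3]
grip_width: 32.0
grip_force: 39.6
```

Emit:
send_rows:
  motion:
    - [[0, 0, -0.3], [0, 0, 0]]
    - [[0, 0, -0.6], [0, 0, 0]]
    - [[0, 0, -0.9], [0, 0, 0]]
    - [[0, 0, -0.9], [0, 0, 0]]
    - [[0.2, 0, -0.7], [0, 0, 0]]

```text
clock: 33.48
ee_pos: [489.4, -409.1, 180.9]
orientation: [[-0.078, 0.997, 0.001], [0.997, 0.078, -0.002], [-0.002, 0.001, -1.0]]
wrist_force: [0.7, -0.4, -0.0]
grip_width: 31.8
grip_force: 39.8
```

Emit:
send_rows:
  motion:
    - [[0.6, 0, -0.3], [0, 0, 0]]
    - [[0.86, 0, 0], [0, 0, 0]]
    - [[0.86, 0, 0], [0, 0, 0]]
    - [[0.86, 0, 0], [0, 0, 0]]
    - [[0.86, 0, 0], [0, 0, 0]]

```text
clock: 33.9
ee_pos: [476.4, -245.6, 190.1]
orientation: [[-0.078, 0.997, 0.0], [0.997, 0.078, -0.0], [-0.0, 0.0, -1.0]]
wrist_force: [1.5, -0.4, -1.5]
grip_width: 32.0
grip_force: 39.9
```

Emit:
send_rows:
  motion:
    - [[0.86, 0, 0], [0, 0, 0]]
    - [[0.86, 0, 0], [0, 0, 0]]
    - [[0.86, 0, 0], [0, 0, 0]]
    - [[0.86, 0, 0], [0, 0, 0]]
    - [[0.86, 0, 0], [0, 0, 0]]

```text
clock: 34.32
ee_pos: [462.7, -74.1, 190.2]
orientation: [[-0.078, 0.997, 0.0], [0.997, 0.078, -0.0], [-0.0, 0.0, -1.0]]
wrist_force: [1.1, 0.4, -1.3]
grip_width: 32.0
grip_force: 39.9
```

Emit:
send_rows:
  motion:
    - [[0.86, 0.1, 0], [0, 0, 0]]
    - [[0.86, 0.2, 0], [0, 0, 0]]
    - [[0.86, 0.3, 0], [0, 0, 0]]
    - [[0.86, 0.3, 0], [0, 0, 0]]
    - [[0.5, 0.5, 0], [0, 0, 0]]

```text
clock: 34.73
ee_pos: [506.0, 89.2, 190.9]
orientation: [[-0.081, 0.997, 0.001], [0.997, 0.081, 0.001], [0.001, 0.001, -1.0]]
wrist_force: [0.3, -1.2, -1.3]
grip_width: 32.0
grip_force: 40.0
```

Emit:
send_rows:
  motion:
    - [[0.2, 0.6, 0], [0, 0, 0]]
    - [[0, 0.4, 0], [0, 0, 0]]
    - [[0, 0.2, 0], [0, 0, 0]]
    - [[0, 0, 0], [0, 0, 0]]
    - [[0, 0, 0], [0, 0, 0]]

```text
clock: 35.15
ee_pos: [553.6, 97.2, 189.5]
orientation: [[-0.078, 0.997, -0.001], [0.997, 0.078, -0.0], [-0.0, -0.001, -1.0]]
wrist_force: [-1.3, -0.6, -2.2]
grip_width: 32.2
grip_force: 40.1
```

```bash
python3 - <<'E'
from h import *
np.set_printoptions(suppress=True,precision=2)
cam('wrist');cam('wrist');c=cam('wrist','w14.png');st();s=telemetry.state();zt=s['ee_pos'][2]-41.5+114
p=proj(c,(*s['ee_pos'][:2],zt));u0,v0=p.astype(int);print(p)
try:
  q,w=blob(c,zt,(u0-60,u0+60,v0-50,383),lambda h,s,v:(s<12)&(v>200));x=fitc(w);print(x,q.min(0),q.max(0),rel(c,x[0][:2],s))
except Exception as e:print(e)
go(557,137.2,70)
E
```

```text
{'clock': 35.3, 'ee_pos': [553.447, 97.188, 189.922], 'orientation': [[-0.078, 0.997, 0.0], [0.997, 0.078, 0.0], [0.0, 0.0, -1.0]], 'wrist_force': [-0.112, -0.007, -1.106], 'grip_width': 32.01, 'grip_force': 40.052, 'joint_pos': [0.113, -0.015, 1.368, -0.0, 1.788, 0.035]}
[257.88 321.64]
(array([552.79,  96.33,  14.  ]), np.float64(0.27284722307838327)) [226 338] [283 351] (np.float64(-0.803340735234503), np.float64(-0.7250255833917433))
units [0.99 0.17 3.  ] rows 4.0
```

Emit:
send_rows:
  motion:
    - [[0.35, 0.06, 0.2], [0, 0, 0]]
    - [[0.36, 0.06, 0.5], [0, 0, 0]]
    - [[0.3, 0.053, 0.7], [0, 0, 0]]
    - [[0, 0, 0.7], [0, 0, 0]]
    - [[0, 0, 0.5], [0, 0, 0]]

```text
clock: 35.72
ee_pos: [556.2, 139.6, 82.4]
orientation: [[-0.08, 0.997, -0.003], [0.997, 0.08, 0.0], [0.0, -0.003, -1.0]]
wrist_force: [-0.1, 0.2, -1.9]
grip_width: 31.7
grip_force: 40.1
```

Emit:
send_rows:
  motion:
    - [[0, 0, 0.3], [0, 0, 0]]
    - [[0, 0, 0.2], [0, 0, 0]]
    - [[0, 0, 0], [0, 0, 0]]
    - [[0, 0, 0], [0, 0, 0]]
    - [[0, 0, 0], [0, 0, 0]]

```text
clock: 36.13
ee_pos: [558.8, 138.6, 67.4]
orientation: [[-0.079, 0.997, 0.003], [0.997, 0.079, 0.001], [0.0, 0.003, -1.0]]
wrist_force: [0.6, 0.5, -1.0]
grip_width: 32.1
grip_force: 40.1
```

```bash
python3 - <<'E'
from h import *
for i in range(4):cam('top')
st();go(557.2,138,53)
E
```

```text
{'clock': 36.333, 'ee_pos': [558.437, 138.585, 66.711], 'orientation': [[-0.079, 0.997, 0.002], [0.997, 0.079, 0.0], [0.0, 0.002, -1.0]], 'wrist_force': [-1.142, 0.107, -1.194], 'grip_width': 32.622, 'grip_force': 40.052, 'joint_pos': [0.184, 0.041, 1.531, 0.0, 1.568, 0.105]}
units [-0.012 -0.033  0.343] rows 1.0
```

Emit:
send_rows:
  motion:
    - [[-0.012, -0.015, 0.1], [0, 0, 0]]
    - [[0, 0, 0.12], [0, 0, 0]]
    - [[0, 0, 0.08], [0, 0, 0]]
    - [[0, 0, 0.03], [0, 0, 0]]
    - [[0, 0, 0], [0, 0, 0]]

```text
clock: 36.75
ee_pos: [556.9, 137.9, 51.7]
orientation: [[-0.079, 0.997, -0.001], [0.997, 0.079, -0.0], [-0.0, -0.001, -1.0]]
wrist_force: [-0.4, 0.6, -1.0]
grip_width: 31.8
grip_force: 39.9
```

Emit:
send_rows:
  motion:
    - [[0, 0, 0], [0, 0, 0]]
    - [[0, 0, 0], [0, 0, 0]]
    - [[0, 0, 0.025], [0, 0, 0]]
    - [[0, 0, 0], [0, 0, 0]]
    - [[0, 0, 0], [0, 0, 0]]

```text
clock: 37.17
ee_pos: [557.4, 138.1, 51.5]
orientation: [[-0.079, 0.997, 0.001], [0.997, 0.079, 0.0], [0.0, 0.001, -1.0]]
wrist_force: [0.1, 0.4, 0.4]
grip_width: 32.2
grip_force: 40.0
```

Near the board; creep until contact.

Emit:
send_rows:
  motion:
    - [[0, 0, 0.02], [0, 0, 0]]
    - [[0, 0, 0], [0, 0, 0]]
    - [[0, 0, 0], [0, 0, 0]]

```text
clock: 37.42
ee_pos: [557.5, 138.1, 51.4]
orientation: [[-0.079, 0.997, 0.001], [0.997, 0.079, 0.0], [0.0, 0.001, -1.0]]
wrist_force: [-1.6, 0.7, 4.9]
grip_width: 32.2
grip_force: 40.3
```

Emit:
send_rows:
  motion:
    - [[0, 0, 0.02], [0, 0, 0]]
    - [[0, 0, 0], [0, 0, 0]]
    - [[0, 0, 0], [0, 0, 0]]

```text
clock: 37.67
ee_pos: [557.6, 138.1, 51.4]
orientation: [[-0.079, 0.997, 0.002], [0.997, 0.079, 0.0], [0.0, 0.002, -1.0]]
wrist_force: [-3.1, -1.1, 8.4]
grip_width: 31.7
grip_force: 40.7
```

Emit:
send_rows:
  motion:
    - [[0, 0, -0.03], [0, 0, 0]]
    - [[0, 0, 0], [0, 0, 0]]
    - [[0, 0, 0], [0, 0, 0]]
    - [[0, 0, 0], [0, 0, 0]]
    - [[0, 0, -0.3], [0, 0, 0]]
  fingers: 1

```text
clock: 38.08
ee_pos: [555.5, 137.6, 59.8]
orientation: [[-0.079, 0.997, -0.005], [0.997, 0.079, -0.001], [-0.001, -0.005, -1.0]]
wrist_force: [0.4, 0.2, -0.6]
grip_width: 85.3
grip_force: 0.0
```

Emit:
send_rows:
  motion:
    - [[0, 0, -0.6], [0, 0, 0]]
    - [[0, 0, -0.8], [0, 0, 0]]
    - [[0, 0, -0.8], [0, 0, 0]]
    - [[0, 0, -0.4], [0, 0, 0]]
    - [[0, 0, 0], [0, 0, 0]]

```text
clock: 38.5
ee_pos: [559.3, 138.4, 173.7]
orientation: [[-0.079, 0.997, 0.01], [0.997, 0.079, 0.002], [0.001, 0.01, -1.0]]
wrist_force: [0.3, 1.7, 0.8]
grip_width: 85.4
grip_force: 0.0
```

Emit:
send_rows:
  motion:
    - [[0, 0, 0], [0, 0, 0]]
    - [[0, 0, 0], [0, 0, 0]]
    - [[0, 0, 0], [0, 0, 0]]
    - [[0, 0, 0], [0, 0, 0]]

```text
clock: 38.83
ee_pos: [556.5, 137.8, 165.0]
orientation: [[-0.079, 0.997, -0.003], [0.997, 0.079, -0.001], [-0.0, -0.003, -1.0]]
wrist_force: [0.0, 0.3, -0.2]
grip_width: 85.2
grip_force: 0.0
```

```bash
python3 - <<'E'
from h import *
np.set_printoptions(suppress=True,precision=2)
c=cam('wrist','w15.png');st();p=proj(c,(557,138,124));u0,v0=p.astype(int);print(p)
q,w=blob(c,124,(u0-40,u0+40,v0-40,v0+40),lambda h,s,v:(s<16)&(v>180));x=fitc(w);print(x,q.min(0),q.max(0))
go(587,-182,170)
E
```

```text
{'clock': 38.883, 'ee_pos': [556.617, 137.888, 165.23], 'orientation': [[-0.079, 0.997, -0.003], [0.997, 0.079, -0.0], [-0.0, -0.003, -1.0]], 'wrist_force': [0.514, -0.396, -0.461], 'grip_width': 85.508, 'grip_force': 0.0, 'joint_pos': [0.184, 0.018, 1.38, -0.0, 1.747, 0.105]}
[257.83 211.99]
(array([557.58, 138.1 ,  15.69]), np.float64(0.06533978618854179)) [238 192] [279 230]
units [-8.03  0.13 -0.12] rows 9.0
```

Emit:
send_rows:
  motion:
    - [[-0.89, 0.015, 0], [0, 0, 0]]
    - [[-0.89, 0.015, 0], [0, 0, 0]]
    - [[-0.89, 0.015, 0], [0, 0, 0]]
    - [[-0.89, 0.015, 0], [0, 0, 0]]
    - [[-0.89, 0.015, 0], [0, 0, 0]]

```text
clock: 39.3
ee_pos: [573.8, -40.7, 166.0]
orientation: [[-0.079, 0.997, -0.001], [0.997, 0.079, 0.0], [0.0, -0.001, -1.0]]
wrist_force: [0.4, 0.3, -0.7]
grip_width: 85.6
grip_force: 0.0
```

Emit:
send_rows:
  motion:
    - [[-0.89, 0.015, 0.1], [0, 0, 0]]
    - [[-0.89, 0.015, 0.3], [0, 0, 0]]
    - [[-0.89, 0.015, 0.3], [0, 0, 0]]
    - [[-0.89, 0.015, 0.3], [0, 0, 0]]
    - [[0, 0, 0.2], [0, 0, 0]]

```text
clock: 39.72
ee_pos: [586.5, -187.0, 115.8]
orientation: [[-0.073, 0.997, -0.003], [0.997, 0.073, -0.002], [-0.002, -0.004, -1.0]]
wrist_force: [-0.5, -0.1, 0.3]
grip_width: 85.3
grip_force: 0.0
```

Emit:
send_rows:
  motion:
    - [[0, 0, 0], [0, 0, 0]]
    - [[0, 0, 0], [0, 0, 0]]
    - [[0, 0, 0], [0, 0, 0]]
    - [[0, 0, 0], [0, 0, 0]]
    - [[0, 0, 0], [0, 0, 0]]

```text
clock: 40.13
ee_pos: [588.4, -179.9, 120.0]
orientation: [[-0.081, 0.997, 0.002], [0.997, 0.081, -0.001], [-0.001, 0.002, -1.0]]
wrist_force: [1.0, -1.2, 0.3]
grip_width: 85.5
grip_force: 0.0
```

```bash
python3 - <<'E'
from h import *
import pickle
np.set_printoptions(suppress=True,precision=2)
c=cam('wrist','w16.png');st();p=proj(c,(585,-182,30));u0,v0=p.astype(int);print(p)
pickle.dump(c,open('w16.pkl','wb'))
im=cv2.cvtColor(np.array(c['pixels']),cv2.COLOR_RGB2BGR)[v0-60:v0+60,u0-60:u0+60]
cv2.imwrite('pics/z16.png',cv2.resize(im,(600,600),interpolation=2));print(u0,v0)
q,w=blob(c,30,(u0-60,u0+60,v0-60,v0+60),lambda h,s,v:(h>10)&(h<30)&(s>60)&(v>80));print(cv2.minAreaRect(w),q.min(0),q.max(0))
E
```

```text
{'clock': 40.183, 'ee_pos': [588.348, -180.0, 119.865], 'orientation': [[-0.08, 0.997, 0.002], [0.997, 0.08, -0.0], [-0.001, 0.001, -1.0]], 'wrist_force': [-0.355, -0.124, 1.052], 'grip_width': 85.518, 'grip_force': 0.0, 'joint_pos': [-0.352, 0.13, 1.341, 0.0, 1.668, -0.433]}
[252.71 193.72]
252 193
((585.3651123046875, -175.78488159179688), (40.29010772705078, 17.272808074951172), 49.2359504699707) [239 167] [274 203]
```

View pics/z16.png

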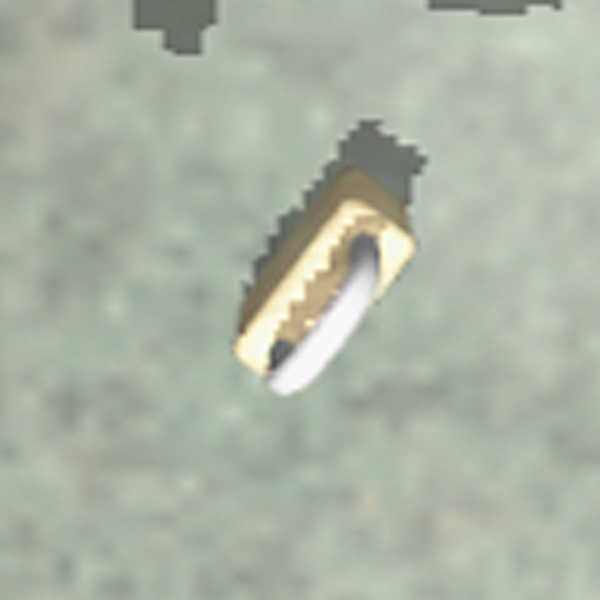

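```bash
python3 - <<'E'
from h import *
import pickle
np.set_printoptions(suppress=True,precision=2)
c=pickle.load(open('w16.pkl','rb'))
P=[onz(c,x/5+192-.4,y/5+133-.4,30)[:2] for x,y in((235,350),(350,197),(413,240))]
a,b,d=P;print(a,b,d,'w',np.hypot(*(b-a)),'t',np.hypot(*(d-b)),'ang',np.degrees(np.arctan2(*(b-a)[::-1])),np.degrees(np.arctan2(*(d-b)[::-1])),'centre',(a+d)/2)
m=(a+d)/2;go(m[0]+.8,m[1]-.9,120)
E
```

```text
[ 572.82 -191.55] [ 591.26 -161.23] [ 603.13 -168.18] w 35.47950568490329 t 13.753932397490152 ang 58.68814444820073 -30.35469130032158 centre [ 587.98 -179.87]
units [-0.02  0.01 -0.  ] rows 1.0
```

Emit:
send_rows:
  motion:
    - [[0, 0, 0], [0, 0, 0.0791]]
    - [[0, 0, 0], [0, 0, 0.0791]]
    - [[0, 0, 0], [0, 0, 0.0791]]
    - [[0, 0, 0], [0, 0, 0.0791]]
    - [[0, 0, 0], [0, 0, 0.0791]]

```text
clock: 40.6
ee_pos: [588.1, -180.4, 119.4]
orientation: [[0.521, 0.854, 0.001], [0.854, -0.521, -0.0], [0.0, 0.001, -1.0]]
wrist_force: [0.9, -0.6, -0.9]
grip_width: 85.3
grip_force: 0.0
```

Emit:
send_rows:
  motion:
    - [[0, 0, 0.3], [0, 0, 0]]
    - [[0, 0, 0.5], [0, 0, 0]]
    - [[0, 0, 0.3], [0, 0, 0]]
    - [[0, 0, 0], [0, 0, 0]]
    - [[0, 0, 0], [0, 0, 0]]

```text
clock: 41.02
ee_pos: [587.0, -180.5, 73.3]
orientation: [[0.514, 0.858, -0.003], [0.858, -0.514, 0.001], [-0.001, -0.003, -1.0]]
wrist_force: [0.1, -0.3, 0.5]
grip_width: 85.3
grip_force: 0.0
```

Emit:
send_rows:
  motion:
    - [[0, 0, 0], [0, 0, 0]]
    - [[0, 0, 0], [0, 0, 0]]
    - [[0, 0, 0], [0, 0, 0]]
    - [[0, 0, 0], [0, 0, 0]]

```text
clock: 41.35
ee_pos: [588.3, -181.2, 75.8]
orientation: [[0.516, 0.857, 0.002], [0.857, -0.516, -0.001], [0.0, 0.002, -1.0]]
wrist_force: [0.5, -0.3, 1.0]
grip_width: 85.4
grip_force: 0.0
```

```bash
python3 - <<'E'
from h import *
st();go(588.6,-180.7,-18)
E
```

```text
{'clock': 41.35, 'ee_pos': [588.322, -181.166, 75.841], 'orientation': [[0.516, 0.857, 0.002], [0.857, -0.516, -0.001], [0.0, 0.002, -1.0]], 'wrist_force': [0.455, -0.275, 1.007], 'grip_width': 85.35, 'grip_force': 0.0, 'joint_pos': [-0.354, 0.144, 1.404, 0.0, 1.591, 0.188]}
units [ 0.013 -0.004  2.346] rows 3.0
```

Emit:
send_rows:
  motion:
    - [[0.013, 0, 0.3], [0, 0, 0]]
    - [[0, 0, 0.6], [0, 0, 0]]
    - [[0, 0, 0.6], [0, 0, 0]]
    - [[0, 0, 0.4], [0, 0, 0]]
    - [[0, 0, 0.2], [0, 0, 0]]

```text
clock: 41.77
ee_pos: [586.1, -179.8, -13.3]
orientation: [[0.516, 0.857, -0.005], [0.857, -0.516, 0.002], [-0.001, -0.005, -1.0]]
wrist_force: [-0.1, 0.5, 0.3]
grip_width: 85.0
grip_force: 0.0
```

Emit:
send_rows:
  motion:
    - [[0, 0, 0], [0, 0, 0]]
    - [[0, 0, 0], [0, 0, 0]]
    - [[0, 0, 0.15], [0, 0, 0]]
    - [[0, 0, 0], [0, 0, 0]]
    - [[0, 0, 0], [0, 0, 0]]

```text
clock: 42.18
ee_pos: [588.5, -180.7, -14.5]
orientation: [[0.516, 0.856, 0.001], [0.856, -0.516, -0.0], [0.0, 0.001, -1.0]]
wrist_force: [0.1, 0.3, -0.4]
grip_width: 85.5
grip_force: 0.0
```

Emit:
send_rows:
  motion:
    - [[0, 0, 0], [0, 0, 0]]
    - [[0, 0, 0], [0, 0, 0]]
    - [[0, 0, 0], [0, 0, 0]]

```text
clock: 42.43
ee_pos: [588.4, -180.6, -14.7]
orientation: [[0.516, 0.857, 0.001], [0.857, -0.516, -0.0], [0.0, 0.001, -1.0]]
wrist_force: [0.3, -0.5, -0.7]
grip_width: 85.4
grip_force: 0.0
```

Emit:
send_rows:
  motion:
    - [[0, 0, 0.08], [0, 0, 0]]
    - [[0, 0, 0], [0, 0, 0]]
    - [[0, 0, 0], [0, 0, 0]]
    - [[0, 0, 0], [0, 0, 0]]
    - [[0, 0, 0], [0, 0, 0]]
  fingers: 0.3

```text
clock: 42.85
ee_pos: [588.1, -180.5, -18.4]
orientation: [[0.516, 0.856, -0.0], [0.856, -0.516, 0.0], [-0.0, -0.0, -1.0]]
wrist_force: [0.1, 0.8, -0.1]
grip_width: 26.1
grip_force: 0.0
```

Emit:
send_rows:
  motion:
    - [[0, 0, 0], [0, 0, 0]]
    - [[0, 0, 0], [0, 0, 0]]
    - [[0, 0, 0], [0, 0, 0]]
    - [[0, 0, 0], [0, 0, 0]]
  fingers: 0
  squeeze: 40

```text
clock: 43.18
ee_pos: [588.3, -180.6, -18.2]
orientation: [[0.516, 0.857, 0.0], [0.857, -0.516, -0.0], [0.0, 0.0, -1.0]]
wrist_force: [-0.2, -0.1, 1.6]
grip_width: 15.2
grip_force: 39.5
```

Emit:
send_rows:
  motion:
    - [[0, 0, -0.2], [0, 0, 0]]
    - [[0, 0, -0.5], [0, 0, 0]]
    - [[0, 0, -0.7], [0, 0, -0.0792]]
    - [[0, 0, -0.7], [0, 0, -0.0792]]
    - [[0, 0, -0.5], [0, 0, -0.0792]]

```text
clock: 43.6
ee_pos: [588.5, -180.7, 88.7]
orientation: [[0.162, 0.987, 0.002], [0.987, -0.162, -0.001], [-0.0, 0.002, -1.0]]
wrist_force: [-0.6, -0.6, -0.7]
grip_width: 15.4
grip_force: 39.3
```

Emit:
send_rows:
  motion:
    - [[0, 0, 0], [0, 0, -0.0792]]
    - [[0, 0, 0], [0, 0, -0.0792]]
    - [[0, -0.4, 0], [0, 0, 0]]
    - [[0.2, -0.7, 0], [0, 0, 0]]
    - [[0.4, -0.7, 0], [0, 0, 0]]

```text
clock: 44.02
ee_pos: [513.5, -163.1, 85.3]
orientation: [[-0.079, 0.997, -0.001], [0.997, 0.079, -0.0], [-0.0, -0.001, -1.0]]
wrist_force: [-0.8, -0.5, 0.8]
grip_width: 15.3
grip_force: 39.4
```

Emit:
send_rows:
  motion:
    - [[0.7, -0.5, 0], [0, 0, 0]]
    - [[0.85, 0, 0], [0, 0, 0]]
    - [[0.85, 0, 0], [0, 0, 0]]
    - [[0.85, 0, 0], [0, 0, 0]]
    - [[0.85, 0, 0], [0, 0, 0]]

```text
clock: 44.43
ee_pos: [480.8, 0.8, 86.1]
orientation: [[-0.079, 0.997, 0.001], [0.997, 0.079, -0.0], [-0.0, 0.001, -1.0]]
wrist_force: [0.8, -0.0, -1.0]
grip_width: 14.9
grip_force: 39.6
```

Emit:
send_rows:
  motion:
    - [[0.85, 0, 0], [0, 0, 0]]
    - [[0.85, 0, 0], [0, 0, 0]]
    - [[0.85, 0, 0], [0, 0, 0]]
    - [[0.5, 0, 0], [0, 0, 0]]
    - [[0.2, 0, 0], [0, 0, 0]]

```text
clock: 44.85
ee_pos: [470.4, 131.9, 86.0]
orientation: [[-0.083, 0.997, -0.0], [0.997, 0.083, 0.001], [0.001, 0.0, -1.0]]
wrist_force: [-0.3, 0.0, -0.4]
grip_width: 15.3
grip_force: 39.6
```

Emit:
send_rows:
  motion:
    - [[0, 0, 0.2], [0, 0, 0]]
    - [[0, 0, 0.4], [0, 0, 0]]
    - [[0, 0, 0.4], [0, 0, 0]]
    - [[0, 0, 0.3], [0, 0, 0]]
    - [[0, 0, 0], [0, 0, 0]]

```text
clock: 45.27
ee_pos: [469.2, 127.5, 29.9]
orientation: [[-0.078, 0.997, -0.006], [0.997, 0.078, -0.002], [-0.001, -0.006, -1.0]]
wrist_force: [-0.3, -0.2, -1.4]
grip_width: 15.3
grip_force: 39.6
```

```bash
python3 - <<'E'
from h import *
for i in range(6):cam('wrist')
st();go(467.7,130.7,-3)
E
```

```text
{'clock': 45.567, 'ee_pos': [471.884, 128.993, 34.814], 'orientation': [[-0.079, 0.997, 0.002], [0.997, 0.079, 0.0], [0.0, 0.002, -1.0]], 'wrist_force': [-0.323, -0.109, -1.151], 'grip_width': 15.345, 'grip_force': 39.604, 'joint_pos': [0.197, -0.178, 1.797, -0.0, 1.521, 0.118]}
units [ 0.051 -0.103  0.945] rows 2.0
```

Emit:
send_rows:
  motion:
    - [[0.05, -0.1, 0.2], [0, 0, 0]]
    - [[0, 0, 0.3], [0, 0, 0]]
    - [[0, 0, 0.25], [0, 0, 0]]
    - [[0, 0, 0.12], [0, 0, 0]]
    - [[0, 0, 0], [0, 0, 0]]

```text
clock: 45.98
ee_pos: [465.3, 130.5, -3.8]
orientation: [[-0.08, 0.997, -0.004], [0.997, 0.08, -0.001], [-0.001, -0.004, -1.0]]
wrist_force: [-0.8, -0.9, -0.8]
grip_width: 15.3
grip_force: 39.6
```

Emit:
send_rows:
  motion:
    - [[0, 0, 0], [0, 0, 0]]
    - [[0, 0, 0], [0, 0, 0]]
    - [[0, 0, 0], [0, 0, 0]]
    - [[0, 0, 0], [0, 0, 0]]
    - [[0, 0, 0], [0, 0, 0]]

```text
clock: 46.4
ee_pos: [467.3, 130.9, -0.7]
orientation: [[-0.08, 0.997, 0.001], [0.997, 0.08, 0.0], [0.0, 0.001, -1.0]]
wrist_force: [0.3, -0.5, -1.4]
grip_width: 15.0
grip_force: 39.6
```

Now −0.7; contact is expected near −8.

Emit:
send_rows:
  motion:
    - [[0, 0.01, 0.06], [0, 0, 0]]
    - [[0, 0, 0.06], [0, 0, 0]]
    - [[0, 0, 0.04], [0, 0, 0]]
    - [[0, 0, 0], [0, 0, 0]]
    - [[0, 0, 0], [0, 0, 0]]

```text
clock: 46.82
ee_pos: [467.2, 130.8, -7.8]
orientation: [[-0.08, 0.997, -0.0], [0.997, 0.08, -0.0], [-0.0, -0.0, -1.0]]
wrist_force: [-0.7, 0.0, -0.9]
grip_width: 15.2
grip_force: 39.6
```

Emit:
send_rows:
  motion:
    - [[0, 0, 0.02], [0, 0, 0]]
    - [[0, 0, 0], [0, 0, 0]]
    - [[0, 0, 0], [0, 0, 0]]

```text
clock: 47.07
ee_pos: [467.4, 130.8, -8.2]
orientation: [[-0.08, 0.997, 0.0], [0.997, 0.08, 0.0], [0.0, 0.0, -1.0]]
wrist_force: [0.1, -0.7, 0.7]
grip_width: 15.2
grip_force: 39.7
```

Emit:
send_rows:
  motion:
    - [[0, 0, 0.02], [0, 0, 0]]
    - [[0, 0, 0], [0, 0, 0]]
    - [[0, 0, 0], [0, 0, 0]]

```text
clock: 47.32
ee_pos: [467.4, 130.9, -8.3]
orientation: [[-0.08, 0.997, 0.0], [0.997, 0.08, 0.0], [0.0, 0.0, -1.0]]
wrist_force: [-3.4, -0.7, 5.9]
grip_width: 15.1
grip_force: 40.4
```

Emit:
send_rows:
  motion:
    - [[0, 0, -0.02], [0, 0, 0]]
    - [[0, 0, 0], [0, 0, 0]]
    - [[0, 0, 0], [0, 0, 0]]
    - [[0, 0, -0.15], [0, 0, 0]]
    - [[0, 0, -0.4], [0, 0, 0]]
  fingers: 0.55

```text
clock: 47.73
ee_pos: [465.5, 130.4, 11.4]
orientation: [[-0.08, 0.997, -0.005], [0.997, 0.08, -0.001], [-0.001, -0.005, -1.0]]
wrist_force: [0.1, -0.3, -0.5]
grip_width: 46.7
grip_force: 0.0
```

Emit:
send_rows:
  motion:
    - [[0, 0, -0.7], [0, 0, 0]]
    - [[0, 0, -0.8], [0, 0, 0]]
    - [[0, 0, -0.8], [0, 0, 0]]
    - [[0, 0, -0.8], [0, 0, 0]]
    - [[0, 0, -0.5], [0, 0, 0]]

```text
clock: 48.15
ee_pos: [468.2, 131.0, 162.0]
orientation: [[-0.08, 0.997, 0.005], [0.997, 0.08, 0.001], [0.001, 0.005, -1.0]]
wrist_force: [0.4, -0.0, 0.2]
grip_width: 46.9
grip_force: 0.0
```

Emit:
send_rows:
  motion:
    - [[0, -0.3, 0], [0, 0, 0]]
    - [[0, -0.3, 0], [0, 0, 0]]
    - [[0, 0, 0], [0, 0, 0]]
    - [[0, 0, 0], [0, 0, 0]]
    - [[0, 0, 0], [0, 0, 0]]

```text
clock: 48.57
ee_pos: [443.7, 128.9, 157.5]
orientation: [[-0.08, 0.997, 0.0], [0.997, 0.08, -0.0], [-0.0, 0.0, -1.0]]
wrist_force: [-0.6, -0.2, 0.3]
grip_width: 46.9
grip_force: 0.0
```

```bash
python3 - <<'E'
from h import *
np.set_printoptions(suppress=True,precision=2)
for i in range(4):c=cam('wrist','w17.png')
t=cam('top');s=cam('side')
p=lambda i:cv2.cvtColor(np.array(i),cv2.COLOR_RGB2BGR)
W=p(c['pixels']);A=cv2.resize(p(t['pixels'])[140:270,110:265],None,fx=2,fy=2,interpolation=2)[:260,:310];S=cv2.resize(p(s['pixels'])[110:240,110:290],None,fx=2,fy=2,interpolation=2)
o=np.zeros((384+0,800,3),np.uint8)
o=np.zeros((590,800,3),np.uint8);o[:260,:310]=A;o[:260,320:680]=S;o[270:590,:427]=cv2.resize(W,(427,320))
cv2.imwrite('pics/fin.png',o);st()
q,w=blob(c,40,(150,360,100,340),lambda h,s,v:(h>15)&(h<32)&(s>85)&(v>70));print('lock',cv2.minAreaRect(w),q.min(0),q.max(0),proj(c,(467.5,131,40)))
q,w=blob(c,124,(250,420,120,340),lambda h,s,v:(s<14)&(v>200));print('torch',fitc(w),q.min(0),q.max(0))
E
```

```text
{'clock': 48.867, 'ee_pos': [443.537, 128.901, 157.311], 'orientation': [[-0.08, 0.997, -0.001], [0.997, 0.08, -0.0], [-0.0, -0.001, -1.0]], 'wrist_force': [0.193, -0.738, 0.193], 'grip_width': 46.956, 'grip_force': 0.0, 'joint_pos': [0.209, -0.288, 1.672, -0.0, 1.758, 0.13]}
lock ((466.36865234375, 121.0914077758789), (196.9662628173828, 101.71717834472656), 81.34404754638672) [246 100] [359 284] [281.13 183.11]
torch (array([556.47, 137.97,  15.4 ]), np.float64(0.06299629887364389)) [393 196] [419 235]
```

View pics/fin.png

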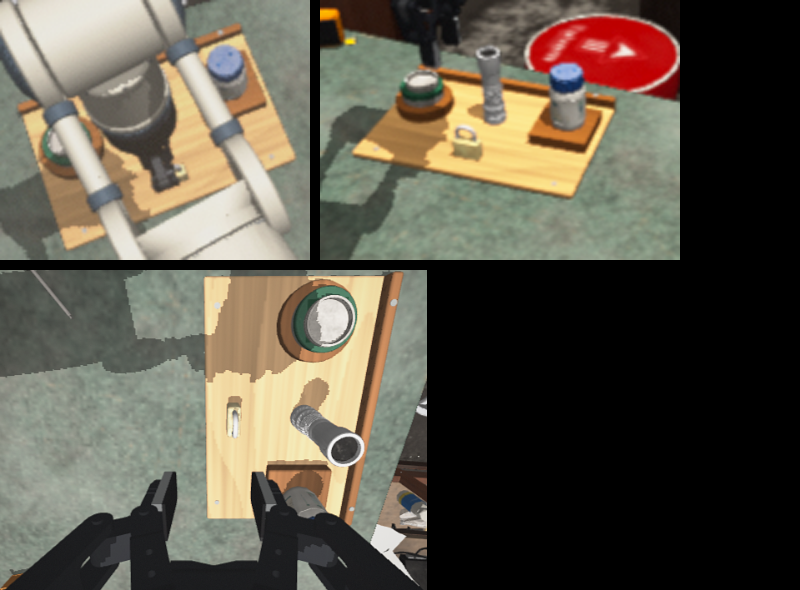

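```bash
python3 -c "
from bench import env
print(env.close_job())"
```

```text
the job is handed in; nothing more can be done
None
```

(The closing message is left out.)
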